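Hold a specimen slide flush on a sloping viewer

ROBOT

A 6-joint arm with a two-finger parallel gripper is mounted at the origin on the work surface. World frame = base frame: x ahead of the robot, y to its left, z up, the work surface at z = 0. Lengths are in m, angles in rad, forces in N, time in s.
With the tool pointing down it reaches from about 0.35 to 0.775 m from the base axis. Payload 5.5 kg.
Tool frame: the origin (TCP) lies on the centre line of the jaws, within the pads' length; the fingertips stand 17 mm ahead of it and the grasp point (between the pads) lies 2 mm behind it; z points along the fingers, y is the direction in which the jaws open and shut (so a half turn about z gives the same grasp; the last joint's range is limited). The gripper opens to 85 mm and grips with 20 to 120 N. Pads are 22 mm wide; open, the fingers measure 114 mm over their backs; the gripper's body (76 mm by 85 mm) begins 54 mm behind the grasp point. The pads swing forward as they close: fully open they stand 13 mm farther back than shut.
Start: joints at [-1.247, 0.313, 0.046, 1.304, 0, 1.431], TCP at [0.257, -0.514, 0.248] pointing down, gripper open.
Joint ranges: [-2.76, 2.76], [-0.86, 1.69], [-1.03, 1.26], [-2.2, 2.34], [-1.47, 1.5], [-3.14, 3.14]. Speed limits (rad/s): [2.57, 2.57, 3.14, 3.14, 3.14, 3.14].

INTERFACE

Orientations are given as a unit quaternion [w, x, y, z].
In Python, from workcell import env gives the robot as it stands.
- The arm moves only by the tool servo_tool, never from a script. Its argument "increments" is a list of rows, each an object of numbers: "claw": the closure, from 0 (fully open) to 1 (shut); "x", "y", "z": the shift along the world's x, y, z in units of 25 mm (1.0 is 25 mm); "ax", "ay", "az": the turn, a rotation vector about the world's x, y, z in units of 8 degrees (1.0 is 8 degrees). A call has 1 to 5 rows; each row shifts and turns the commanded pose from where the row before left it; what a row does not reach is not made up. A row lasts 1/10 s, in which the tool goes at most 50 mm and 8.59 degrees, less where a joint would pass 70% of its speed; a pose out of reach is approached as far as the arm can. A call is refused whole if a number of a shift passes 1 or a number of a turn 1, either way. A call with a gripper value outside its range is refused whole. The fingers move at their own pace and stop on an object; "newtons" is the grip in N (left out, the last holds). Time passes only in rows, so rows that do not move let the fingers close. It gives the time, the measured TCP pose, the force and the opening at its end, in the units of the state.
- env.get_state(): the state, without advancing time (a new reading comes with each control period).
- env.read_camera(name): name is "scene" or "top" or "wrist"; returns the picture (480x640x3 uint8, red, green, blue); there is no depth.
- env.calibration(name): a dict with "K" (3x3 intrinsics, pixels), "distortion" ([k1, k2, p1, p2, k3] as OpenCV has them; the pictures are not rectified), "world_to_cam" (4x4, takes a point from world to camera coordinates). Camera axes: x right, y down, z forward; pixel columns grow to the right and rows downward; lengths in m; the calibration is good to about 2 mm. A picture is of the moment at which its call begins: read the wrist's pose just before it. calibration takes no time and is no camera call; for the wrist camera it gives the pose at the moment of the call.
- env.hand_in(): hands the job in, once; it reports no verdict.
The state is a dict: "clock": time; "joint_pos": joint angles; "qvel": joint speeds; "tau": joint torques, N m; "tcp_pos": TCP position; "orientation": TCP orientation; "wrist_force": force on the tool from outside, world axes, zero at the start; "ft_torque": the same for the moment, N m; "finger_gap": finger opening in m.
Only numpy, scipy, OpenCV 4.12 (cv2) and the standard library are available. Lean on these libraries where they do the work, as an engineer would, in place of code of your own. Each camera call takes 0.05 s, during which the arm holds its last target.

TASK

Pick the specimen slide up off the bench by its upright fin, tilt it to match the sloping spring-loaded platen of the viewer, and lay its flat underside flush on the middle of the platen, with its long edges running up the slope along the long edges of the platen. Push it squarely in until the platen is about halfway down its travel, and finish while still gripping the slide and holding it there, touching the viewer with nothing but the slide and leaving the glassware and the weight where they stand.

Things in the scene. Friction and masses are not known exactly. Their poses are not given: they have to be found in the camera images.
- slide: Loose grey slide carrier, 55 to 115 g: flat plate 80 (x) by 54 (y) by 6 mm with an upright grip fin on the middle of its back, 44 mm long along x, 12 mm thick along y, its top 44 mm above the underside. Lies on the bench, fin up. Origin: centre of the flat underside (the specimen face); z points up through the fin. The same after a half turn about z.
- viewer: White stand of the slide viewer, fixed to the bench: foot 150 (x) by 130 (y) by 22 mm, a cheek at each side (outer faces at y = +-55 mm, 97 mm high), a black clamp knob on each cheek out to y = +-67 mm, up to 98 mm high. Origin: centre of the foot's underside, on the bench; z up; its -x side roughly faces the robot.
- head: Grey tilting head between the cheeks: open tray 104 (x) by 84 (y) mm, rim 12 mm along +z from its origin. Origin: on the tilt axis (the stand's y), 85 mm above the stand's origin. z: outward normal of the slope, leaning from vertical to the stand's -x (the robot) by 0.21 to 0.5 rad, different each time; x runs up the slope. The tilt is clamped: it does not give.
- platen: Sprung aluminium plate 92 (x) by 66 (y) by 10 mm with a glass window, in the head's mouth. Origin: centre of its outer face; axes parallel to the head's (z out, x up the slope). At rest 24 mm along the head's z from the head's origin; pushes in along -z by 10 mm: about 1.2 N to start, 4 N halfway, 7 N at the hard stop, where its face is still 2 mm above the head's rim.
- beaker: Bystander: glass beaker 72 mm across, 95 mm high, on the bench. Origin: centre of its underside.
- jar: Bystander: closed amber jar 60 mm across, 85 mm high, on the bench. Origin: centre of its underside.
- dish: Bystander: shallow glass dish 90 mm across, 16 mm high, on the bench. Origin: centre of its underside.
- weight: Bystander: small brass weight with a neck, 40 mm across, 50 mm high, on the bench. Origin: centre of its underside.
Not all that is in view belongs to the job. There is more than one size of the viewer; the job needs the middle-sized. What is shaped like the slide but green or purple is not meant.

How it is judged:
On the way:
1. the slide is lifted clear of bench and viewer in the fingers (height (world z) of slide above 0.04 m and contact force between the fingers and slide above 1 N and contact force between slide and viewer below 0.05 N), for 0.2 s.
At the end, for the whole second after the job is handed in: Fingers grip the slide (>1.5 N) and press it on the platen (>1 N): flat within 0.05 rad and 2.5 mm, centred within 10 mm along x and y, edges parallel within 0.17 rad, platen pushed in 2 to 8 of its 10 mm, slide at rest; fingers and arm off the viewer, bystanders unmoved (contact force between the fingers and slide above 1.5 N and contact force between slide and platen above 1 N and angle between the z axis of slide and the z axis of platen, either way round below 0.05 rad and angle between the x axis of slide and the x axis of platen, either way round below 0.17 rad and z of slide in the frame of platen between -0.002 and 0.0025 m and x of slide in the frame of platen between -0.01 and 0.01 m and y of slide in the frame of platen between -0.01 and 0.01 m and z of platen in the frame of head between 0.016 and 0.022 m and contact force between each of the arm, the fingers and viewer below 0.1 N and linear speed of slide below 0.01 m/s); the arm keeps its last pose, push and grip.
It fails at once if the beaker is pushed more than 20 mm or knocked over (distance of beaker from where it was at the start of the episode above 0.02 m or angle between beaker's own z axis and vertical above 0.4 rad).
It fails at once if the jar is pushed more than 20 mm or knocked over (distance of jar from where it was at the start of the episode above 0.02 m or angle between jar's own z axis and vertical above 0.4 rad).
It fails at once if the dish is pushed more than 20 mm or knocked over (distance of dish from where it was at the start of the episode above 0.02 m or angle between dish's own z axis and vertical above 0.4 rad).
It fails at once if the weight is pushed more than 20 mm or knocked over (distance of weight from where it was at the start of the episode above 0.02 m or angle between weight's own z axis and vertical above 0.4 rad).
It also fails if it takes over 42 s, if anything falls off the work surface, if the arm or the gripper's body presses on something with over 40 N, if the wrist force passes 120 N, or if a joint passes its speed limit or range.

## Working session

There is one attempt and no reset: what is moved stays moved. The work goes in short steps, Python scripts to look and compute and a tool call to move; the robot and the scene stay as the last step left them, time stands still between calls to the robot, and variables do not carry over. Pictures are saved under pics/ and viewed, and the job is handed in when it is done.

Besides the shell and the picture viewer there is one more tool, called after "Call:" by a JSON object that holds its "op" and its "data", one argument or row to a line. servo_tool: Moves the arm, as the interface text tells. Its arguments: {"type":"object","properties":{"increments":{"type":"array"},"newtons":{"type":"number"}},"required":["increments"]}

```bash
mkdir -p pics; ls
python3 - <<'E'
from workcell import env
import cv2
print(env.get_state())
for n in("scene","top","wrist"):
    c=env.calibration(n);print(n,c)
    cv2.imwrite(f"pics/{n}0.png",env.read_camera(n)[:,:,::-1])
E
```

```text
pics
{'clock': 0.0, 'joint_pos': array([-1.24658128e+00,  3.14025791e-01,  4.49500791e-02,  1.30362984e+00,
       -3.95654308e-05,  1.43118843e+00]), 'qvel': array([ 0.00060291, -0.00060235,  0.00133428,  0.00066197,  0.00084885,
        0.00101624]), 'tau': array([ 7.53880540e-04, -4.80622816e+01,  2.98535013e+01,  1.93794578e-02,
        2.16663159e-05, -6.22921107e-06]), 'tcp_pos': array([ 0.25705186, -0.51377594,  0.24738261]), 'orientation': array([-9.48723091e-04,  9.73228396e-01,  2.29838156e-01, -1.07687364e-04]), 'wrist_force': array([-0.20025011, -0.37070601, -0.34821032]), 'ft_torque': array([-0.01985373, -0.03763859,  0.01314554]), 'finger_gap': 0.08575126160362075}
scene {'K': array([[567.44278151,   0.        , 325.88729409],
       [  0.        , 567.44278151, 237.95283127],
       [  0.        ,   0.        ,   1.        ]]), 'distortion': array([0.0575429, 0.       , 0.       , 0.       , 0.       ]), 'world_to_cam': array([[-0.63761182,  0.77019268,  0.01594992,  0.34095435],
       [ 0.44431739,  0.38458871, -0.80911902, -0.1436169 ],
       [-0.6293117 , -0.50881
[... 421 characters left out ...]
      [-0.9815481 , -0.01350734, -0.1907377 ,  0.55387807],
       [ 0.19069378,  0.00447955, -0.98163935,  1.23970891],
       [ 0.        ,  0.        ,  0.        ,  1.        ]])}
wrist {'K': array([[382.52571842,   0.        , 331.59245688],
       [  0.        , 382.52571842, 241.33902644],
       [  0.        ,   0.        ,   1.        ]]), 'distortion': array([-0.06944945,  0.        ,  0.        ,  0.        ,  0.        ]), 'world_to_cam': array([[ 0.44752478, -0.89426765, -0.0026342 , -0.57526003],
       [-0.84814943, -0.42537559,  0.31575014, -0.04307332],
       [-0.28348566, -0.13907182, -0.94883872,  0.38115201],
       [ 0.        ,  0.        ,  0.        ,  1.        ]])}
```

View pics/scene0.png

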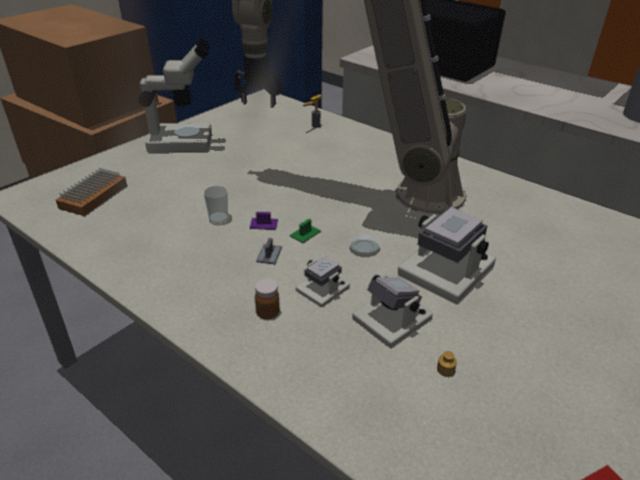

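View pics/top0.png

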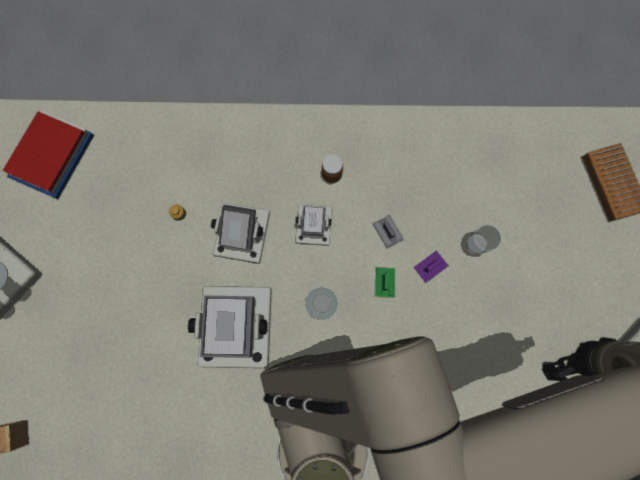

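View pics/wrist0.png

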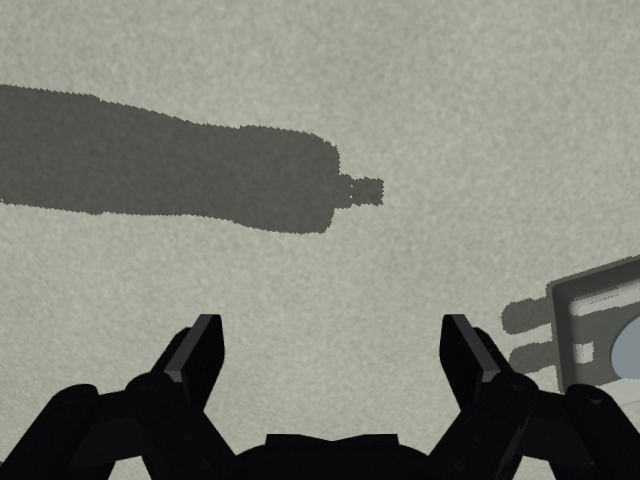

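Three viewers are visible in the top view: large (235,325), middle (241,232) and small (314,224). There are three slides: grey (388,231), green (385,282) and purple (431,266). By description the targets are the grey slide and the viewer at (241,232). I'll enlarge crops to confirm, checking the foot size too.

```bash
cat > h.py <<'E'
import numpy as np, cv2
from workcell import env
def ray(n,uv,cal=None):
    c=cal or env.calibration(n)
    uv=np.atleast_2d(np.array(uv,float))
    p=cv2.undistortPoints(uv[:,None],c["K"],c["distortion"])[:,0]
    T=c["world_to_cam"];R=T[:3,:3];t=T[:3,3]
    d=np.c_[p,np.ones(len(p))]@R
    return -R.T@t,d
def onz(n,uv,z,cal=None):
    o,d=ray(n,uv,cal)
    return o+d*((z-o[2])/d[:,2])[:,None]
def proj(n,P,cal=None):
    c=cal or env.calibration(n);T=c["world_to_cam"]
    P=np.atleast_2d(P)
    return cv2.projectPoints(P.astype(float),cv2.Rodrigues(T[:3,:3])[0],T[:3,3],c["K"],c["distortion"])[0][:,0]
E
python3 - <<'E'
from h import *
im=cv2.imread("pics/top0.png")
a=im[185:285,190:420]
cv2.imwrite("pics/topc.png",cv2.resize(a,None,fx=3.4,fy=3.4,interpolation=cv2.INTER_CUBIC))
im=cv2.imread("pics/scene0.png")
a=im[205:355,240:440]
cv2.imwrite("pics/scenec.png",cv2.resize(a,None,fx=4,fy=4,interpolation=cv2.INTER_CUBIC))
print(onz("top",[[388,231],[241,232],[332,168],[176,212],[321,303],[476,246]],0.0).round(3))
E
```

```text
[[ 0.576 -0.175  0.   ]
 [ 0.568  0.234  0.   ]
 [ 0.758 -0.018  0.   ]
 [ 0.622  0.418  0.   ]
 [ 0.375  0.008  0.   ]
 [ 0.537 -0.418  0.   ]]
```

View pics/topc.png

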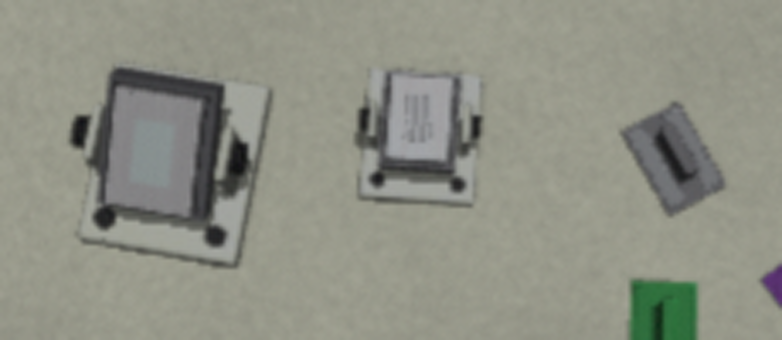

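View pics/scenec.png

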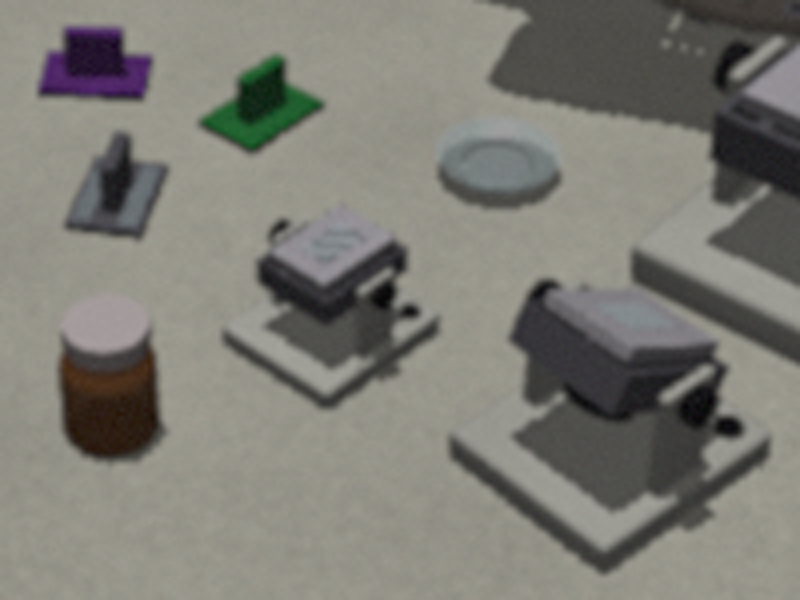

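Run:
```python
from h import *
f=lambda L:np.array(L,float)/3.4+[190,185]-0.35
P=onz("top",f([[113,67],[271,88],[238,266],[80,240]]),0.022);print(P.round(4),[np.linalg.norm(P[i]-P[i-1]).round(4) for i in range(4)],P.mean(0), np.degrees(np.arctan2(*(P[0]-P[3])[[1,0]])),np.degrees(np.arctan2(*(P[1]-P[2])[[1,0]])))
P=onz("top",f([[622,130],[680,102],[724,187],[670,215]]),0.006);print(P.round(4),[np.linalg.norm(P[i]-P[i-1]).round(4) for i in range(4)],P.mean(0),np.degrees(np.arctan2(*(P[0]-P[3])[[1,0]])),np.degrees(np.arctan2(*(P[1]-P[2])[[1,0]])))
P=onz("top",f([[660,130],[695,180]]),0.044);print(P.mean(0), np.degrees(np.arctan2(*(P[0]-P[1])[[1,0]])))
```

```text
[[0.6405 0.2836 0.022 ]
 [0.6248 0.1544 0.022 ]
 [0.4788 0.1755 0.022 ]
 [0.498  0.3022 0.022 ]] [np.float64(0.1438), np.float64(0.1301), np.float64(0.1475), np.float64(0.1282)] [0.56051108 0.22894464 0.022     ] -7.464927568280084 -8.23093464959151
[[ 0.5973 -0.1321  0.006 ]
 [ 0.6214 -0.1798  0.006 ]
 [ 0.551  -0.2147  0.006 ]
 [ 0.5273 -0.1706  0.006 ]] [np.float64(0.0798), np.float64(0.0535), np.float64(0.0786), np.float64(0.05)] [ 0.57425157 -0.17430328  0.006     ] 28.80333873706774 26.314758895890435
[ 0.56928107 -0.17209649  0.044     ] 34.19617249216466
```

Foot measures about 147 × 129 mm, so this is the middle-sized viewer (yaw about -8°). The plate measures about 79 × 52 mm, so it's the grey slide (yaw about 28°, centre about (0.574,-0.174)). Next I move over it for a wrist look.

Call:
{"op": "servo_tool", "data": {
  "increments": [
    {"claw": 0,"x": 0.9,"y": 1},
    {"x": 0.9,"y": 1},
    {"x": 0.9,"y": 1},
    {"x": 0.9,"y": 1},
    {"x": 0.9,"y": 1}
  ],
  "newtons": 40
}}

```text
schema error: expected keys claw, x, y, z, ax, ay, az
```

Call:
{"op": "servo_tool", "data": {
  "increments": [
    {"x": 0.9,"y": 1},
    {"x": 0.9,"y": 1},
    {"x": 0.9,"y": 1},
    {"x": 0.9,"y": 1},
    {"x": 0.9,"y": 1}
  ]
}}

```text
schema error: expected keys claw, x, y, z, ax, ay, az
```

Call:
{"op": "servo_tool", "data": {
  "increments": [
    {"x": 1,"y": 1},
    {"x": 1,"y": 1},
    {"x": 0.8,"y": 1},
    {"x": 0},
    {"x": 0}
  ]
}}

```text
schema error: expected keys claw, x, y, z, ax, ay, az
```

Run:
```python
from h import *
import pickle
s=env.get_state();print(s["clock"],s["tcp_pos"],s["orientation"])
pickle.dump(env.calibration("wrist"),open("w1.pkl","wb"))
im=env.read_camera("wrist")[:,:,::-1];cv2.imwrite("pics/w1.png",im)
```

```text
0.15 [ 0.25709113 -0.51392162  0.24760829] [-7.02871582e-04  9.73233687e-01  2.29816649e-01 -6.35614544e-05]
```

View pics/w1.png

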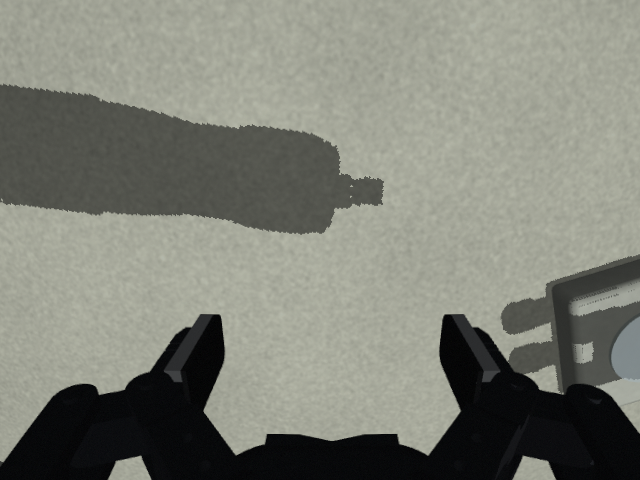

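Rows need every key.

Call:
{"op": "servo_tool", "data": {
  "increments": [
    {"claw": 0,"x": 0.9,"y": 1,"z": 0,"ax": 0,"ay": 0,"az": 0},
    {"claw": 0,"x": 0.9,"y": 1,"z": 0,"ax": 0,"ay": 0,"az": 0},
    {"claw": 0,"x": 0.9,"y": 1,"z": 0,"ax": 0,"ay": 0,"az": 0},
    {"claw": 0,"x": 0.9,"y": 1,"z": 0,"ax": 0,"ay": 0,"az": 0},
    {"claw": 0,"x": 0.9,"y": 1,"z": 0,"ax": 0,"ay": 0,"az": 0}
  ],
  "newtons": 40
}}

```text
clock: 0.7
tcp_pos: [0.3703, -0.3881, 0.2481]
orientation: [-0.0, 0.973, 0.23, -0.0]
wrist_force: [0.2, -0.1, 0.5]
finger_gap: 0.0852
```

Call:
{"op": "servo_tool", "data": {
  "increments": [
    {"claw": 0,"x": 0.9,"y": 1,"z": 0,"ax": 0,"ay": 0,"az": 0},
    {"claw": 0,"x": 0.9,"y": 1,"z": 0,"ax": 0,"ay": 0,"az": 0},
    {"claw": 0,"x": 0.9,"y": 1,"z": 0,"ax": 0,"ay": 0,"az": 0},
    {"claw": 0,"x": 0.9,"y": 1,"z": 0,"ax": 0,"ay": 0,"az": 0},
    {"claw": 0,"x": 0.9,"y": 1,"z": 0,"ax": 0,"ay": 0,"az": 0}
  ]
}}

```text
clock: 1.2
tcp_pos: [0.4829, -0.2631, 0.2482]
orientation: [-0.0, 0.973, 0.23, -0.0]
wrist_force: [0.8, -0.2, 0.4]
finger_gap: 0.0853
```

Call:
{"op": "servo_tool", "data": {
  "increments": [
    {"claw": 0,"x": 1,"y": 1,"z": 0,"ax": 0,"ay": 0,"az": 0},
    {"claw": 0,"x": 1,"y": 1,"z": 0,"ax": 0,"ay": 0,"az": 0},
    {"claw": 0,"x": 0.8,"y": 1,"z": 0,"ax": 0,"ay": 0,"az": 0},
    {"claw": 0,"x": 0,"y": 0,"z": 0,"ax": 0,"ay": 0,"az": 0},
    {"claw": 0,"x": 0,"y": 0,"z": 0,"ax": 0,"ay": 0,"az": 0}
  ]
}}

```text
clock: 1.7
tcp_pos: [0.5523, -0.1886, 0.2479]
orientation: [-0.0, 0.973, 0.231, -0.0]
wrist_force: [0.3, 0.7, 1.0]
finger_gap: 0.0854
```

Run:
```python
from h import *
import pickle
s=env.get_state();print(s["clock"],s["tcp_pos"],s["orientation"])
pickle.dump(env.calibration("wrist"),open("w1.pkl","wb"))
im=env.read_camera("wrist")[:,:,::-1];cv2.imwrite("pics/w2.png",im)
```

```text
1.7 [ 0.55233818 -0.18861865  0.24791561] [-9.45937754e-05  9.73023024e-01  2.30707627e-01 -4.20735908e-04]
```

View pics/w2.png

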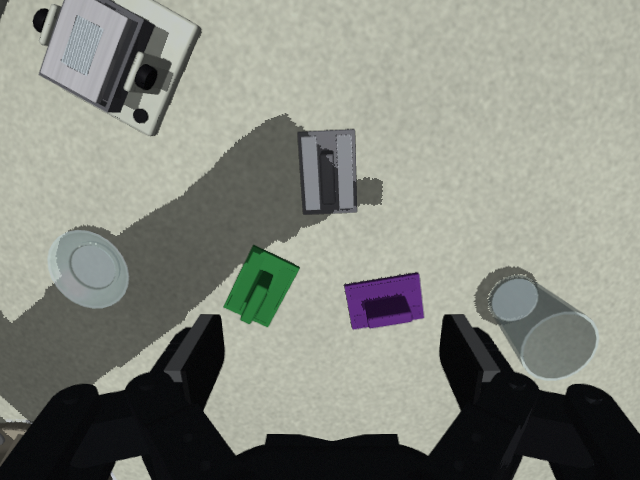

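The wrist view shows the grey slide at about (328,171), with green at (262,287) and purple at (385,301). I'll enlarge the grey one to measure it.

Run:
```python
from h import *
im=cv2.imread("pics/w2.png")
cv2.imwrite("pics/w2c.png",cv2.resize(im[115:225,280:400],None,fx=5,fy=5,interpolation=cv2.INTER_CUBIC))
```

```text
(no output)
```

View pics/w2c.png

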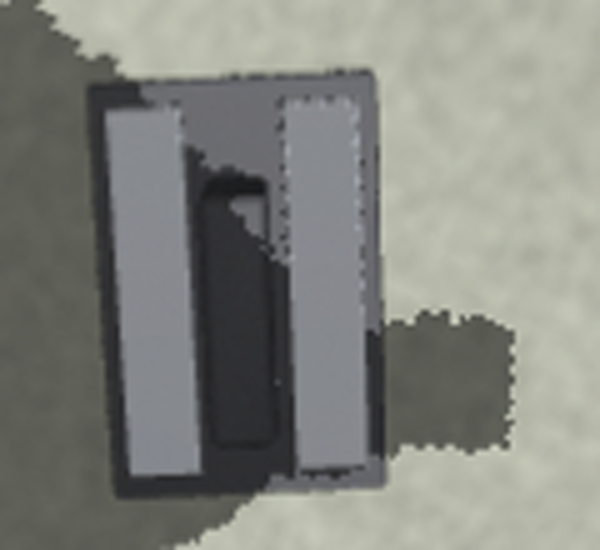

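Run:
```python
from h import *
import pickle
c=pickle.load(open("w1.pkl","rb"))
f=lambda L:np.array(L,float)/5+[280,115]-0.4
a=lambda v:np.degrees(np.arctan2(v[1],v[0])).round(2)
P=onz("wrist",f([[88,86],[375,70],[385,486],[116,497]]),0.005,c)
print(P.mean(0),[np.linalg.norm(P[i]-P[i-1]).round(4) for i in range(4)],a(P[0]-P[3]),a(P[1]-P[2]))
P=onz("wrist",f([[203,193],[266,190],[277,443],[217,448]]),0.044,c)
print(P.mean(0),[np.linalg.norm(P[i]-P[i-1]).round(4) for i in range(4)],a(P[0]-P[3]),a(P[1]-P[2]))
```

```text
[ 0.57434946 -0.17462079  0.005     ] [np.float64(0.0793), np.float64(0.0536), np.float64(0.0799), np.float64(0.0535)] 29.21 29.12
[ 0.57495779 -0.17473798  0.044     ] [np.float64(0.0443), np.float64(0.0107), np.float64(0.0439), np.float64(0.0106)] 29.38 29.27
```

Slide: centre (0.5747,-0.1747), yaw 29.2°, sizes match (80 × 53.5 mm, fin 44 × 11 mm). Now I descend.

Call:
{"op": "servo_tool", "data": {
  "increments": [
    {"claw": 0,"x": 0.45,"y": 0.28,"z": -1,"ax": 0,"ay": 0,"az": 0.31},
    {"claw": 0,"x": 0.45,"y": 0.28,"z": -1,"ax": 0,"ay": 0,"az": 0},
    {"claw": 0,"x": 0,"y": 0,"z": -1,"ax": 0,"ay": 0,"az": 0},
    {"claw": 0,"x": 0,"y": 0,"z": -1,"ax": 0,"ay": 0,"az": 0},
    {"claw": 0,"x": 0,"y": 0,"z": -1,"ax": 0,"ay": 0,"az": 0}
  ]
}}

```text
clock: 2.25
tcp_pos: [0.5739, -0.1765, 0.1224]
orientation: [0.0, 0.968, 0.25, -0.0]
wrist_force: [0.4, 0.5, -0.8]
finger_gap: 0.0853
```

Call:
{"op": "servo_tool", "data": {
  "increments": [
    {"claw": 0,"x": 0,"y": 0,"z": -1,"ax": 0,"ay": 0,"az": 0},
    {"claw": 0,"x": 0,"y": 0,"z": -1,"ax": 0,"ay": 0,"az": 0},
    {"claw": 0,"x": 0,"y": 0,"z": 0,"ax": 0,"ay": 0,"az": 0},
    {"claw": 0,"x": 0,"y": 0,"z": 0,"ax": 0,"ay": 0,"az": 0}
  ]
}}

```text
clock: 2.65
tcp_pos: [0.574, -0.1761, 0.0735]
orientation: [-0.0, 0.968, 0.25, -0.0]
wrist_force: [0.6, 0.5, 0.4]
finger_gap: 0.0852
```

Run:
```python
from h import *
s=env.get_state();print(s["clock"],s["tcp_pos"],s["orientation"],s["wrist_force"])
im=env.read_camera("wrist")[:,:,::-1];cv2.imwrite("pics/w3.png",im)
```

```text
2.65 [ 0.57396639 -0.17612365  0.07349235] [-2.52373736e-04  9.68223334e-01  2.50086632e-01 -4.32752263e-04] [0.64358345 0.45218738 0.41193501]
```

View pics/w3.png

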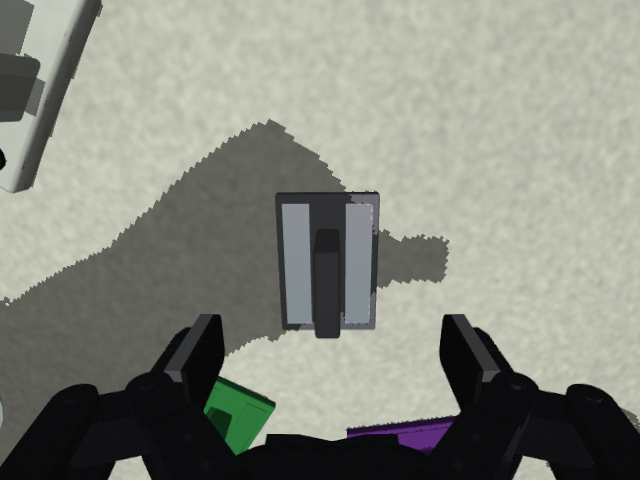

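Run:
```python
from h import *
import pickle
c=pickle.load(open("w1.pkl","rb"))
t=np.array([.5747,-.1747]);y=np.radians(29.1)
R=np.array([[np.cos(y),-np.sin(y)],[np.sin(y),np.cos(y)]])
for z,L in((.006,[[258,246],[299,267],[268,327],[224,305],[345,285],[418,273],[423,318],[351,328]]),(.044,[[255,275],[240,315]])):
    P=onz("w",L,z,c);print(((P[:,:2]-t)@R*1000).round(0))
# fin/plate check in w3
s=env.calibration("wrist")
P=onz("wrist",[[276,193],[379,193],[376,329],[283,329]],.006,s);print(P.mean(0),P[0]-P[3],P[1]-P[2])
```

```text
[[ -71.   75.]
 [ -96.   35.]
 [-166.   74.]
 [-137.  119.]
 [-119.  -13.]
 [-108.  -89.]
 [-162.  -97.]
 [-171.  -18.]]
[[ -87.   72.]
 [-129.   92.]]
[ 0.5755071  -0.17553698  0.006     ] [0.07000202 0.03916754 0.        ] [0.06943743 0.04014685 0.        ]
```

Call:
{"op": "servo_tool", "data": {
  "increments": [
    {"claw": 0,"x": 0.04,"y": 0.04,"z": -0.9,"ax": 0,"ay": 0,"az": 0.04},
    {"claw": 0,"x": 0,"y": 0,"z": -0.9,"ax": 0,"ay": 0,"az": 0},
    {"claw": 0,"x": 0,"y": 0,"z": 0,"ax": 0,"ay": 0,"az": 0},
    {"claw": 0,"x": 0,"y": 0,"z": 0,"ax": 0,"ay": 0,"az": 0}
  ]
}}

```text
clock: 3.1
tcp_pos: [0.5763, -0.1747, 0.0297]
orientation: [0.0, 0.967, 0.253, 0.0]
wrist_force: [0.5, 0.1, 0.9]
finger_gap: 0.0852
```

Call:
{"op": "servo_tool", "data": {
  "increments": [
    {"claw": 1,"x": 0,"y": 0,"z": 0,"ax": 0,"ay": 0,"az": 0},
    {"claw": 1,"x": 0,"y": 0,"z": 0,"ax": 0,"ay": 0,"az": 0},
    {"claw": 1,"x": 0,"y": 0,"z": 0,"ax": 0,"ay": 0,"az": 0},
    {"claw": 1,"x": 0,"y": 0,"z": 0,"ax": 0,"ay": 0,"az": 0},
    {"claw": 1,"x": 0,"y": 0,"z": 0,"ax": 0,"ay": 0,"az": 0}
  ],
  "newtons": 60
}}

```text
clock: 3.6
tcp_pos: [0.5758, -0.1743, 0.0286]
orientation: [0.0, 0.967, 0.254, 0.0]
wrist_force: [-1.4, 1.2, -0.2]
finger_gap: 0.012
```

Call:
{"op": "servo_tool", "data": {
  "increments": [
    {"claw": 1,"x": 0,"y": 0,"z": 0,"ax": 0,"ay": 0,"az": 0},
    {"claw": 1,"x": 0,"y": 0,"z": 0,"ax": 0,"ay": 0,"az": 0},
    {"claw": 1,"x": 0,"y": 0,"z": 0,"ax": 0,"ay": 0,"az": 0},
    {"claw": 1,"x": 0,"y": 0,"z": 0,"ax": 0,"ay": 0,"az": 0},
    {"claw": 1,"x": 0,"y": 0,"z": 0,"ax": 0,"ay": 0,"az": 0}
  ]
}}

```text
clock: 4.1
tcp_pos: [0.576, -0.1744, 0.0287]
orientation: [0.0, 0.967, 0.254, 0.0]
wrist_force: [0.0, 0.5, 5.4]
finger_gap: 0.0111
```

Run:
```python
from h import *
s=env.get_state();print(s["clock"],s["tcp_pos"],s["orientation"],s["wrist_force"],s["ft_torque"],s["finger_gap"])
print(env.calibration("wrist")["world_to_cam"])
im=env.read_camera("wrist")[:,:,::-1];cv2.imwrite("pics/w4.png",im)
```

```text
4.1 [ 0.57603719 -0.17440488  0.02868038] [2.56198286e-04 9.67318937e-01 2.53562457e-01 2.98854125e-04] [0.04940313 0.51141078 5.43093248] [0.09030367 0.09121028 0.00671737] 0.011100797797383799
[[ 4.90696028e-01 -8.71330766e-01 -3.21130845e-04 -4.35859965e-01]
 [-8.26773474e-01 -4.65719561e-01  3.15516900e-01  4.21514868e-01]
 [-2.75069139e-01 -1.54557387e-01 -9.48919903e-01  3.03591227e-01]
 [ 0.00000000e+00  0.00000000e+00  0.00000000e+00  1.00000000e+00]]
```

View pics/w4.png

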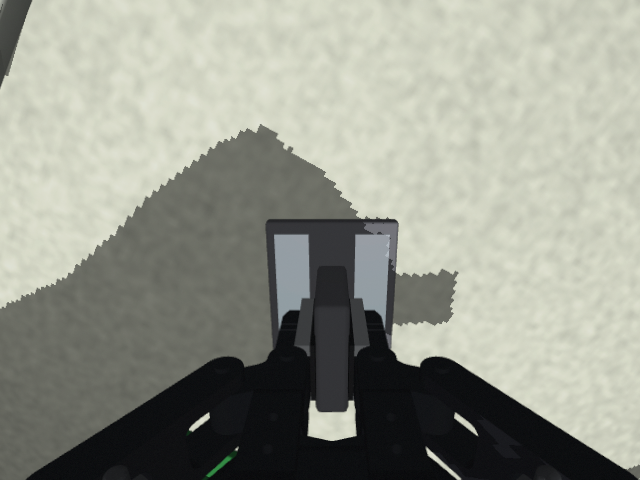

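Run:
```python
from h import *
im=cv2.imread("pics/w4.png")
cv2.imwrite("pics/w4c.png",cv2.resize(im[200:300,250:410],None,fx=5,fy=5,interpolation=cv2.INTER_CUBIC))
P=onz("wrist",[[267,221],[397.5,221]],.006);print(P,np.degrees(np.arctan2(P[0,1]-P[1,1],P[0,0]-P[1,0]))-90)
m=P.mean(0)[:2];s=env.get_state();y=np.radians(29.38)
d=m-s["tcp_pos"][:2];print(d@[np.cos(y),np.sin(y)],d@[-np.sin(y),np.cos(y)])
```

```text
[[ 0.59744055 -0.13381625  0.006     ]
 [ 0.62332187 -0.17976307  0.006     ]] 29.392066347352355
0.038617754972657306 -0.001522270296631418
```

Call:
{"op": "servo_tool", "data": {
  "increments": [
    {"claw": 1,"x": 0,"y": 0,"z": 0.4,"ax": 0,"ay": 0,"az": 0},
    {"claw": 1,"x": 0,"y": 0,"z": 0.8,"ax": 0,"ay": 0,"az": 0},
    {"claw": 1,"x": 0,"y": 0,"z": 1,"ax": 0,"ay": 0,"az": 0},
    {"claw": 1,"x": 0,"y": 0,"z": 1,"ax": 0,"ay": 0,"az": 0},
    {"claw": 1,"x": 0,"y": 0,"z": 1,"ax": 0,"ay": 0,"az": 0}
  ]
}}

```text
clock: 4.65
tcp_pos: [0.5751, -0.174, 0.1341]
orientation: [-0.0, 0.967, 0.254, -0.001]
wrist_force: [0.2, 0.2, -0.1]
finger_gap: 0.0113
```

Call:
{"op": "servo_tool", "data": {
  "increments": [
    {"claw": 1,"x": 0,"y": 0,"z": 1,"ax": 0,"ay": 0,"az": -0.5},
    {"claw": 1,"x": 0,"y": 0,"z": 1,"ax": 0,"ay": 0,"az": -0.5},
    {"claw": 1,"x": 0,"y": 0,"z": 1,"ax": 0,"ay": 0,"az": -0.5},
    {"claw": 1,"x": 0,"y": 0,"z": 1,"ax": 0,"ay": 0,"az": -0.5},
    {"claw": 1,"x": 0,"y": 0,"z": 1,"ax": 0,"ay": 0,"az": -0.5}
  ]
}}

```text
clock: 5.15
tcp_pos: [0.5751, -0.1741, 0.2592]
orientation: [-0.0, 0.997, 0.08, -0.001]
wrist_force: [-0.6, -1.0, 0.2]
finger_gap: 0.0111
```

Run:
```python
from h import *
s=env.get_state();print(s["clock"],s["tcp_pos"],s["orientation"],s["wrist_force"],s["ft_torque"],s["finger_gap"])
im=env.read_camera("wrist")[:,:,::-1];cv2.imwrite("pics/w5.png",im)
```

```text
5.15 [ 0.57514578 -0.17406271  0.25921758] [-2.18432281e-04  9.96775008e-01  8.02449849e-02 -5.28262543e-04] [-0.55399035 -0.95678166  0.23342691] [ 0.02952622 -0.02372814 -0.03047815] 0.011104367100717062
```

View pics/w5.png

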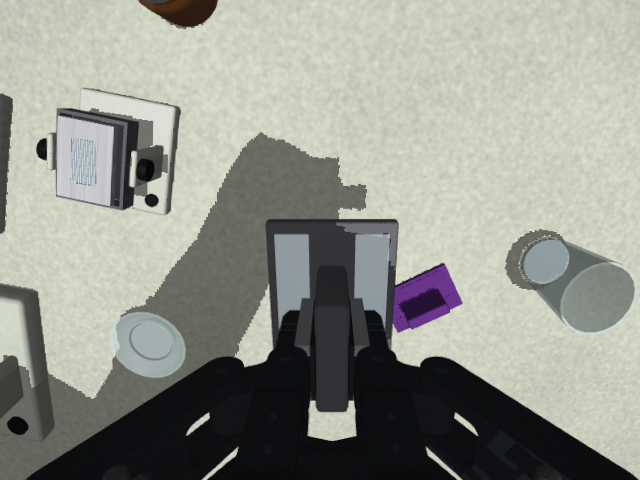

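View pics/w4c.png

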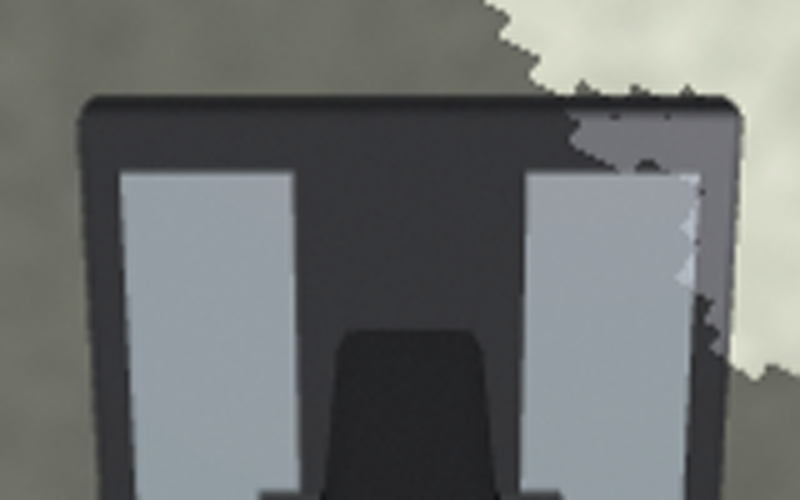

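The slide is held square: the view is unchanged after lifting and the gap is 11.1 mm. Now I carry it high toward the viewer, stopping short for a wrist view of the head.

Call:
{"op": "servo_tool", "data": {
  "increments": [
    {"claw": 1,"x": -0.3,"y": 1,"z": 0.3,"ax": 0,"ay": 0,"az": -0.4},
    {"claw": 1,"x": -0.3,"y": 1,"z": 0.3,"ax": 0,"ay": 0,"az": -0.4},
    {"claw": 1,"x": -0.3,"y": 1,"z": 0.3,"ax": 0,"ay": 0,"az": -0.4},
    {"claw": 1,"x": -0.3,"y": 1,"z": 0.3,"ax": 0,"ay": 0,"az": -0.4},
    {"claw": 1,"x": -0.3,"y": 1,"z": 0.3,"ax": 0,"ay": 0,"az": -0.5}
  ]
}}

```text
clock: 5.7
tcp_pos: [0.5374, -0.0483, 0.2957]
orientation: [-0.0, 0.998, -0.066, -0.001]
wrist_force: [0.2, -0.8, 0.4]
finger_gap: 0.0112
```

Call:
{"op": "servo_tool", "data": {
  "increments": [
    {"claw": 1,"x": -0.4,"y": 1,"z": 0,"ax": 0,"ay": 0,"az": 0},
    {"claw": 1,"x": -0.4,"y": 1,"z": 0,"ax": 0,"ay": 0,"az": 0},
    {"claw": 1,"x": -0.4,"y": 1,"z": 0,"ax": 0,"ay": 0,"az": 0},
    {"claw": 1,"x": -0.4,"y": 1,"z": 0,"ax": 0,"ay": 0,"az": 0},
    {"claw": 1,"x": -0.4,"y": 1,"z": 0,"ax": 0,"ay": 0,"az": 0}
  ]
}}

```text
clock: 6.2
tcp_pos: [0.4841, 0.0452, 0.2956]
orientation: [-0.012, 0.999, -0.043, 0.0]
wrist_force: [-0.3, -0.1, 0.2]
finger_gap: 0.0109
```

Call:
{"op": "servo_tool", "data": {
  "increments": [
    {"claw": 1,"x": -0.4,"y": 1,"z": 0,"ax": 0,"ay": 0,"az": 0},
    {"claw": 1,"x": -0.4,"y": 1,"z": 0,"ax": 0,"ay": 0,"az": 0},
    {"claw": 1,"x": -0.4,"y": 1,"z": 0,"ax": 0,"ay": 0,"az": 0},
    {"claw": 1,"x": -0.4,"y": 1,"z": 0,"ax": 0,"ay": 0,"az": 0},
    {"claw": 1,"x": -0.4,"y": 1,"z": 0,"ax": 0,"ay": 0,"az": 0}
  ]
}}

```text
clock: 6.7
tcp_pos: [0.4317, 0.1018, 0.2959]
orientation: [-0.039, 0.999, -0.0, -0.0]
wrist_force: [0.9, -0.2, 0.4]
finger_gap: 0.0115
```

Call:
{"op": "servo_tool", "data": {
  "increments": [
    {"claw": 1,"x": -0.3,"y": 1,"z": 0,"ax": 0,"ay": 0,"az": 0},
    {"claw": 1,"x": 0,"y": 0.7,"z": 0,"ax": 0,"ay": 0,"az": 0},
    {"claw": 1,"x": 0,"y": 0,"z": 0,"ax": 0,"ay": 0,"az": 0},
    {"claw": 1,"x": 0,"y": 0,"z": 0,"ax": 0,"ay": 0,"az": 0}
  ]
}}

```text
clock: 7.1
tcp_pos: [0.426, 0.119, 0.2958]
orientation: [-0.048, 0.999, 0.014, -0.001]
wrist_force: [-0.7, -0.3, -0.2]
finger_gap: 0.0111
```

Run:
```python
from h import *
import pickle
s=env.get_state();print(s["clock"],s["tcp_pos"],s["orientation"],s["wrist_force"],s["ft_torque"],s["finger_gap"])
pickle.dump(env.calibration("wrist"),open("w6.pkl","wb"))
im=env.read_camera("wrist")[:,:,::-1];cv2.imwrite("pics/w6.png",im)
```

```text
7.1 [0.42598889 0.11901514 0.29579439] [-4.84468802e-02  9.98726534e-01  1.40502152e-02 -8.95290612e-04] [-0.66504168 -0.313814   -0.21819269] [-0.13618653 -0.09040616 -0.01336984] 0.011066305875303797
```

View pics/w6.png

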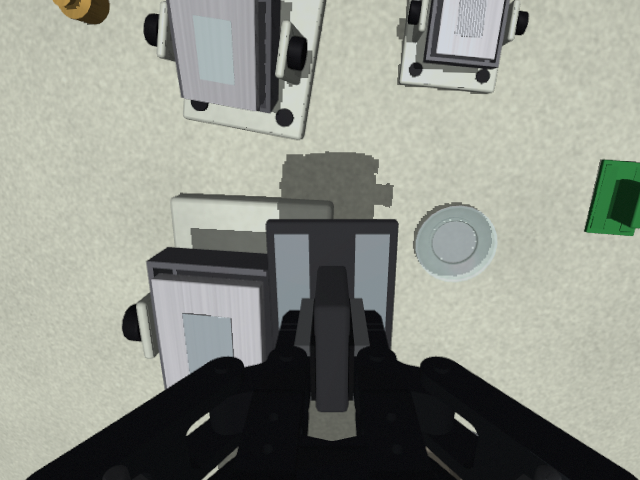

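Run:
```python
from h import *
s=env.get_state();print(s["joint_pos"],s["tau"],s["qvel"])
```

```text
[ 0.02684304  0.0336248  -0.18201124  1.35592335  0.09696676  3.14059901] [ 2.02303268e-01 -3.24803996e+01  3.02949572e+01  1.86033617e-02
  3.57741918e-01 -9.03909404e-05] [-5.42560377e-03  1.07075149e-03 -7.05694616e-04  1.11851403e-03
  7.12961700e-05  1.15474575e-04]
```

Joint 6 is at its limit at this yaw, so the placement needs the half-turned grasp (yaw about 172°), which is equivalent for this slide. While still roughly at this yaw I'll take one clear view of the viewer.

```bash
cat >> h.py <<'E'
from scipy.spatial.transform import Rotation as Ro
def Rt(q): return Ro.from_quat([q[1],q[2],q[3],q[0]])
def down(yawdeg,tilt=0,vyaw=0):  # tool down with tool-x yaw
    return Ro.from_euler('z',yawdeg,degrees=True)*Ro.from_matrix(np.diag([1.,-1,-1]))
E
python3 - <<'E'
from h import *
s=env.get_state();R=Rt(s["orientation"])
print(np.degrees((down(20)*R.inv()).as_rotvec())/8)
E
```

```text
[-0.68422611 -0.13536931  2.29909011]
```

Call:
{"op": "servo_tool", "data": {
  "increments": [
    {"claw": 1,"x": -0.35,"y": 0,"z": 0.3,"ax": -0.17,"ay": -0.03,"az": 0.57},
    {"claw": 1,"x": -0.35,"y": 0.35,"z": 0.3,"ax": -0.17,"ay": -0.03,"az": 0.57},
    {"claw": 1,"x": -0.35,"y": 0.35,"z": 0.3,"ax": -0.17,"ay": -0.03,"az": 0.57},
    {"claw": 1,"x": -0.35,"y": 0.35,"z": 0.3,"ax": -0.17,"ay": -0.03,"az": 0.58},
    {"claw": 1,"x": -0.35,"y": 0.35,"z": 0,"ax": 0,"ay": 0,"az": 0}
  ]
}}

```text
clock: 7.65
tcp_pos: [0.3822, 0.1545, 0.3266]
orientation: [-0.0, 0.985, 0.173, -0.0]
wrist_force: [0.3, -0.5, -0.3]
finger_gap: 0.0111
```

Call:
{"op": "servo_tool", "data": {
  "increments": [
    {"claw": 1,"x": 0,"y": 0,"z": 0,"ax": 0,"ay": 0,"az": 0},
    {"claw": 1,"x": 0,"y": 0,"z": 0,"ax": 0,"ay": 0,"az": 0}
  ]
}}

```text
clock: 7.85
tcp_pos: [0.3819, 0.1539, 0.3254]
orientation: [-0.0, 0.985, 0.173, -0.001]
wrist_force: [0.6, 0.5, -1.7]
finger_gap: 0.0112
```

Run:
```python
from h import *
import pickle
s=env.get_state();print(s["clock"],s["tcp_pos"],s["orientation"],s["joint_pos"])
pickle.dump(env.calibration("wrist"),open("w7.pkl","wb"))
im=env.read_camera("wrist")[:,:,::-1];cv2.imwrite("pics/w7.png",im)
```

```text
7.85 [0.38187295 0.15388401 0.32539892] [-4.57571016e-04  9.85006709e-01  1.72511099e-01 -1.22245761e-03] [ 1.86846492e-01 -1.62149777e-02 -1.57297626e-01  1.43214605e+00
  9.47985299e-04  2.98168085e+00]
```

View pics/w7.png

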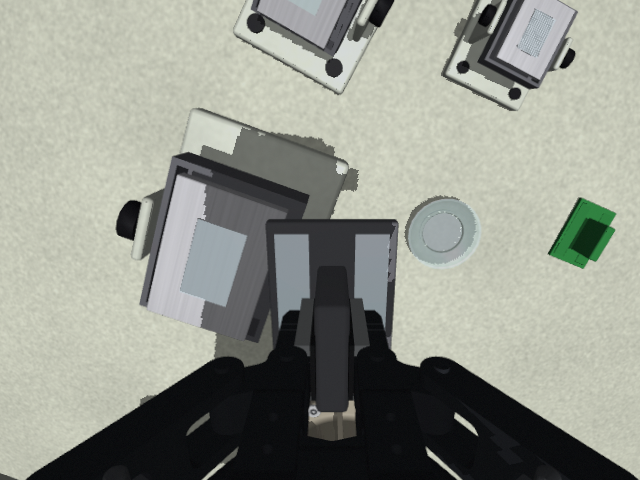

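Call:
{"op": "servo_tool", "data": {
  "increments": [
    {"claw": 1,"x": 0.3,"y": 0.1,"z": 0,"ax": 0.21,"ay": -0.59,"az": 0},
    {"claw": 1,"x": 0.3,"y": 0.1,"z": 0,"ax": 0.21,"ay": -0.59,"az": 0},
    {"claw": 1,"x": 0.3,"y": 0.1,"z": 0,"ax": 0.21,"ay": -0.59,"az": 0},
    {"claw": 1,"x": 0.3,"y": 0.1,"z": 0,"ax": 0.21,"ay": -0.59,"az": 0},
    {"claw": 1,"x": 0,"y": 0,"z": 0,"ax": 0,"ay": 0,"az": 0}
  ]
}}

```text
clock: 8.4
tcp_pos: [0.4106, 0.1631, 0.3249]
orientation: [-0.029, 0.97, 0.17, 0.171]
wrist_force: [0.1, -0.4, -0.5]
finger_gap: 0.0109
```

Call:
{"op": "servo_tool", "data": {
  "increments": [
    {"claw": 1,"x": 0,"y": 0,"z": 0,"ax": 0,"ay": 0,"az": 0},
    {"claw": 1,"x": 0,"y": 0,"z": 0,"ax": 0,"ay": 0,"az": 0}
  ]
}}

```text
clock: 8.6
tcp_pos: [0.4122, 0.1637, 0.3259]
orientation: [-0.029, 0.97, 0.17, 0.17]
wrist_force: [0.1, 1.0, -0.4]
finger_gap: 0.0115
```

Run:
```python
from h import *
import pickle
s=env.get_state();print(s["clock"],s["tcp_pos"],s["orientation"],s["joint_pos"])
pickle.dump(env.calibration("wrist"),open("w8.pkl","wb"))
im=env.read_camera("wrist")[:,:,::-1];cv2.imwrite("pics/w8.png",im)
```

```text
8.6 [0.41222136 0.1637023  0.325947  ] [-0.02938016  0.97025728  0.17009098  0.1697253 ] [ 0.15486957 -0.23710038 -0.40208718  1.06534498  0.06415911  2.96041136]
```

View pics/w8.png

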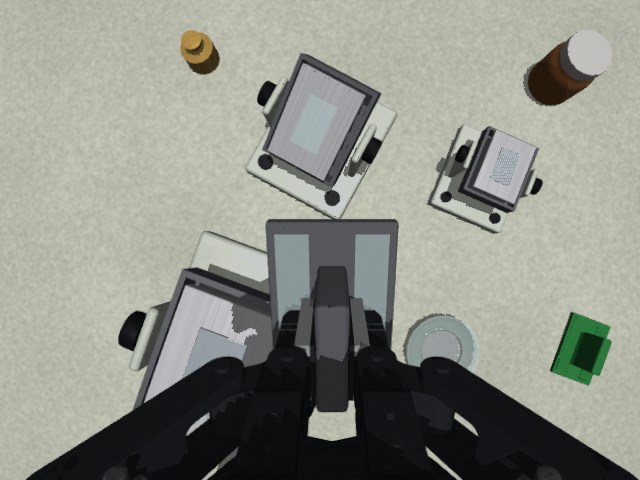

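The middle viewer is now fully in view with its platen at about (318,120). I'll enlarge it to measure the corners.

Run:
```python
from h import *
im=cv2.imread("pics/w8.png")
cv2.imwrite("pics/w8c.png",cv2.resize(im[45:225,235:405],None,fx=4.4,fy=3.33*1.0,interpolation=cv2.INTER_CUBIC) if 0 else cv2.resize(im[45:190,240:400],None,fx=4,fy=4,interpolation=cv2.INTER_CUBIC))
cv2.imwrite("pics/w8d.png",cv2.resize(im[90:225,235:405],None,fx=4,fy=4,interpolation=cv2.INTER_CUBIC))
```

```text
(no output)
```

View pics/w8c.png

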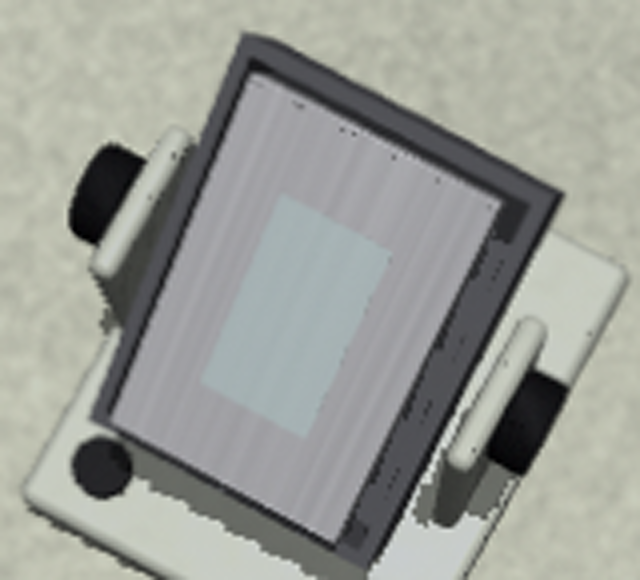

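View pics/w8d.png

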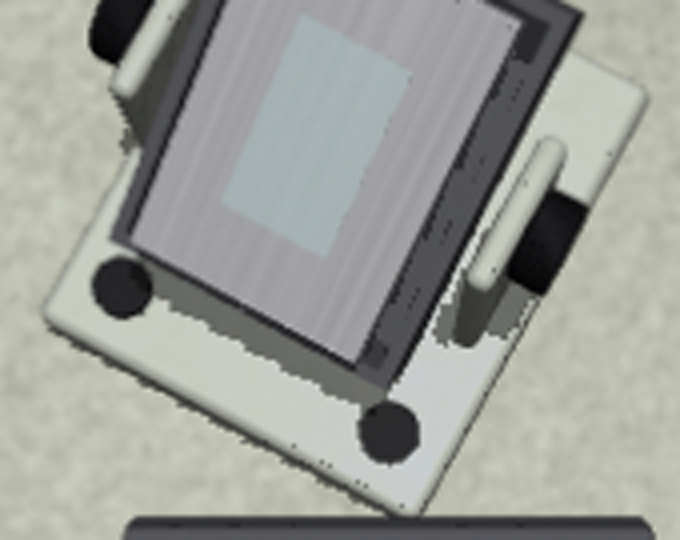

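```bash
cat > fit.py <<'E'
from h import *
import pickle
from scipy.optimize import least_squares
c=pickle.load(open("w8.pkl","rb"))
f=lambda L,o:np.array(L,float)/4+o-0.37
pl=f([[250,72],[500,203],[340,547],[108,425]],[240,45])
ri=f([[245,35],[562,195],[367,570],[93,418]],[240,45])
fo=f([[650,93],[412,520],[43,318]],[235,90])
def model(p):
    x,y,yw,t=p
    sg=np.array([[1,1],[1,-1],[-1,-1],[-1,1]],float)
    xh=np.array([np.cos(t),0,np.sin(t)]);zh=np.array([-np.sin(t),0,np.cos(t)]);yh=np.array([0,1.,0]);O=np.array([0,0,.085])
    A=O+.024*zh+sg[:,:1]*.046*xh+sg[:,1:]*.033*yh
    B=O+.012*zh+sg[:,:1]*.052*xh+sg[:,1:]*.042*yh
    C=np.c_[sg*[.075,.065],np.full(4,.022)][1:]
    R=Ro.from_euler('z',yw).as_matrix();T=[x,y,0]
    return [P@R.T+T for P in (A,B,C)]
obs=[pl,ri,fo]
def res(p,use=(0,1,2)):
    m=model(p);return np.concatenate([(proj("w",m[i],c)-obs[i]).ravel() for i in use])
if __name__=="__main__":
  for use in((0,),(0,1),(0,1,2),(0,2)):
    r=least_squares(res,[.56,.229,-.14,.35],args=(use,),loss='soft_l1')
    p=r.x;print(use,p.round(4),np.degrees(p[2:]).round(2));
    m=model(p);print([ (proj("w",m[i],c)-obs[i]).round(1).tolist() for i in use]); print("platen c",m[0].mean(0))
  # cross check in top image
  im=cv2.imread("pics/top0.png");big=cv2.resize(im[190:280,190:290],None,fx=6,fy=6,interpolation=cv2.INTER_CUBIC)
  p=least_squares(res,[.56,.229,-.14,.35],loss='soft_l1').x
  for P,col in zip(model(p),((0,0,255),(0,255,0),(255,0,0))):
    q=((proj("top",P)-[190,190]+.5)*6).astype(int);cv2.polylines(big,[q],len(q)==4,col,1)
  cv2.imwrite("pics/topfit.png",big)
  im=cv2.imread("pics/scene0.png");big=cv2.resize(im[260:350,340:440],None,fx=6,fy=6,interpolation=cv2.INTER_CUBIC)
  for P,col in zip(model(p),((0,0,255),(0,255,0),(255,0,0))):
    q=((proj("scene",P)-[340,260]+.5)*6).astype(int);cv2.polylines(big,[q],len(q)==4,col,1)
  cv2.imwrite("pics/scenefit.png",big)
E
python3 fit.py
```

```text
(0,) [ 0.563   0.2301 -0.1432  0.4701] [-8.21 26.93]
[[[-0.1, 0.2], [0.4, -0.2], [-0.8, -0.3], [0.4, 0.3]]]
platen c [0.55227927 0.23163664 0.10639684]
(0, 1) [ 0.5635  0.2296 -0.151   0.4863] [-8.65 27.86]
[[[0.5, 0.1], [0.8, 0.3], [-0.6, -0.4], [0.9, -0.2]], [[-0.4, -0.6], [-1.6, 0.2], [0.5, -0.0], [-0.5, 0.6]]]
platen c [0.5524446  0.23132346 0.10621757]
(0, 1, 2) [ 0.5634  0.2298 -0.1524  0.4825] [-8.73 27.64]
[[[0.4, 0.1], [0.7, 0.3], [-0.9, -0.3], [0.7, -0.3]], [[-0.4, -0.6], [-1.7, 0.4], [0.2, 0.1], [-0.7, 0.6]], [[1.9, -1.4], [1.6, 1.1], [-2.0, -0.4]]]
platen c [0.55237689 0.23145273 0.10626027]
(0, 2) [ 0.563   0.2303 -0.1501  0.4706] [-8.6  26.96]
[[[-0.0, 0.1], [0.2, 0.2], [-1.4, -0.2], [0.0, -0.1]], [[1.3, -1.4], [1.3, 1.3], [-2.5, -0.1]]]
platen c [0.55219778 0.23188266 0.10639138]
```

View pics/topfit.png

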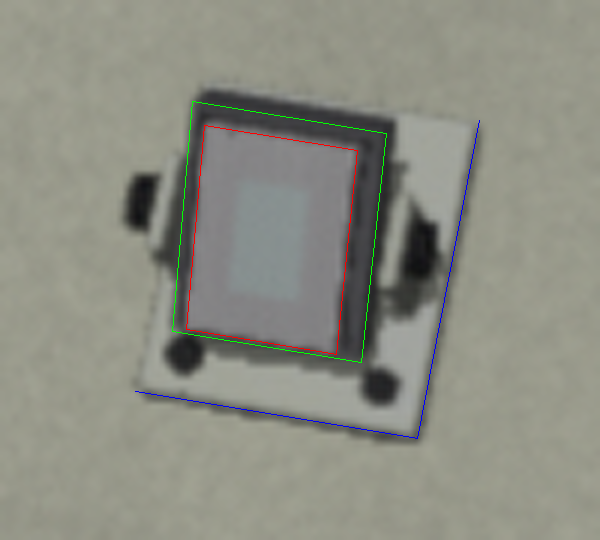

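View pics/scenefit.png

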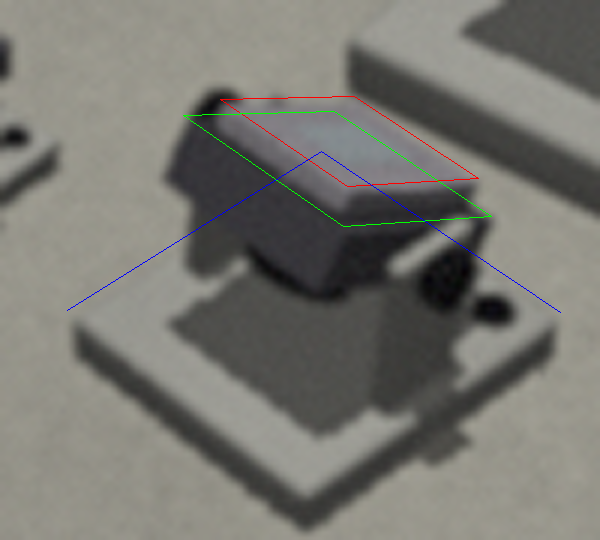

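Run:
```python
from h import *
im=cv2.imread("pics/scene0.png")
cv2.imwrite("pics/sc2.png",cv2.resize(im[268:313,362:428],None,fx=12,fy=12,interpolation=cv2.INTER_LANCZOS4))
im=cv2.imread("pics/top0.png")
cv2.imwrite("pics/tc2.png",cv2.resize(im[200:265,205:275],None,fx=9,fy=9,interpolation=cv2.INTER_LANCZOS4))
```

```text
(no output)
```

View pics/sc2.png

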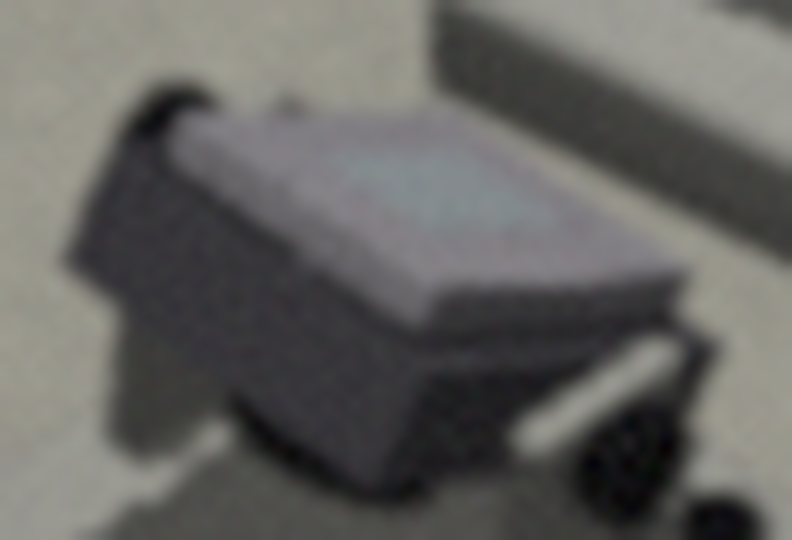

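View pics/tc2.png

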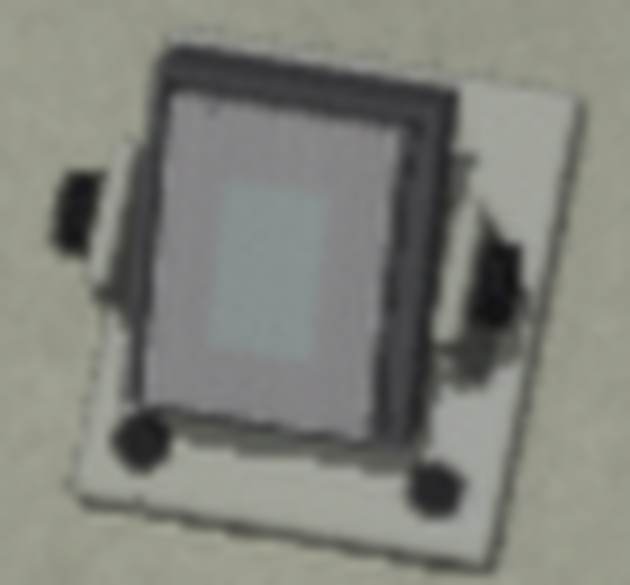

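```bash
cat > fit2.py <<'E'
from fit import *
off=lambda L,s,o:np.array(L,float)/s+o-.5+.5/s
scn=off([[178,118],[425,290],[688,268],[450,105]],12,[362,268]) # UR, UL, LL, LR
si=[1,0,3,2]
top=off([[175,95],[400,128],[368,440],[145,400]],9,[205,200])
topf=off([[582,92],[495,570],[75,500]],9,[205,200])
def r2(q,full=False):
    p=q[:4];so=q[4:6];to=q[6:8];wo=q[8:10];m=model(p)
    a=proj("w",m[0],c)-pl+wo
    b=(proj("scene",m[0])[si]-scn+so)
    d=proj("top",m[0])-top+to
    e=(proj("top",m[2])-topf+to)*.5
    g=(proj("w",m[2],c)-fo+wo)*.3
    if full: return a,b,d,e
    return np.concatenate([a.ravel()/1,b.ravel()/.7,d.ravel()/.5,e.ravel(),g.ravel(),so/2,to/1.5,wo/1.5])
if __name__=="__main__":
    r=least_squares(r2,[.56,.229,-.14,.4]+[0]*6)
    print(r.x.round(4),np.degrees(r.x[2:4]),r.cost)
    for a in r2(r.x,True):print(a.round(2).tolist())
    print(model(r.x)[0].mean(0))
    for t in(.3,.35,.4,.45,.5):
        rr=least_squares(lambda q:r2(np.r_[q[:3],t,q[3:]]),[.56,.229,-.14]+[0]*6);print(t,rr.cost)
E
python3 fit2.py
```

```text
[ 0.5633  0.2301 -0.148   0.4663 -0.1161  0.8487  0.1805 -0.3321 -0.0489
  0.2752] [-8.47719932 26.71538839] 3.2234163575759447
[[0.21, 0.07], [0.51, -0.01], [-1.03, -0.21], [0.26, 0.02]]
[[-0.26, -0.03], [0.4, -0.02], [0.44, -0.03], [-0.57, -0.03]]
[[-0.32, -0.16], [0.25, 0.26], [0.18, -0.18], [-0.09, 0.22]]
[[0.12, -0.34], [-0.1, -0.3], [-0.35, -0.24]]Traceback (most recent call last):
  File "fit2.py", line 20, in <module>
    print(model(r.x)[0].mean(0))
          ~~~~~^^^^^
  File "fit.py", line 10, in model
    x,y,yw,t=p
    ^^^^^^^^
ValueError: too many values to unpack (expected 4)
```

```bash
cat > tgt.py <<'E'
from h import *
yw,t=-.148,.466
st=np.array([.5633,.2301,0])
Rz=Ro.from_euler('z',yw)
xh=Rz.apply([np.cos(t),0,np.sin(t)]);zh=Rz.apply([-np.sin(t),0,np.cos(t)]);yh=Rz.apply([0,1,0])
pc=st+[0,0,.085]+.024*zh
Rg=Ro.from_matrix(np.c_[-xh,yh,-zh])
dT=.0287
def tcp(gap,ox=-.001): # slide centre at tool x offset ox -> slide centre = tcp + ox*(-xh)
    return pc+zh*(dT+gap)+ox*xh
def delta(gap):
    s=env.get_state();R=Rt(s["orientation"])
    d=(tcp(gap)-s["tcp_pos"])/.025; w=np.degrees((Rg*R.inv()).as_rotvec())/8
    print("t",s["clock"],"tcp",s["tcp_pos"].round(4),"tgt",tcp(gap).round(4),"F",s["wrist_force"].round(2),"gap",s["finger_gap"].round(4))
    print("shift u",d.round(2),"rot u",w.round(3),np.linalg.norm(w).round(2),"j",s["joint_pos"].round(2))
    e=s["tcp_pos"]-tcp(0); print("in platen frame mm x,y,z:",(np.array([e@xh,e@yh,e@zh])*1000).round(2),"Fplaten",np.array([s["wrist_force"]@v for v in(xh,yh,zh)]).round(2))
E
python3 -c "
from tgt import *
print(zh,xh,pc)
delta(.1)"
```

```text
[-0.44440446  0.06625633  0.8933727 ] [ 0.88360632 -0.131737    0.4493164 ] [0.55263429 0.23169015 0.10644094]Traceback (most recent call last):
  File "<string>", line 4, in <module>
    delta(.1)
    ~~~~~^^^^
  File "tgt.py", line 14, in delta
    print("t",s["clock"],"tcp",s["tcp_pos"].round(4),"tgt",tcp(gap).round(4),"F",s["wrist_force"].round(2),"gap",s["finger_gap"].round(4))
                                                                                                                 ^^^^^^^^^^^^^^^^^^^^^
AttributeError: 'float' object has no attribute 'round'
```

```bash
sed -i 's/s\["finger_gap"\].round(4)/round(s["finger_gap"],4)/' tgt.py
python3 -c "
from tgt import *
delta(.1)"
```

```text
t 8.65 tcp [0.4124 0.1638 0.3259] tgt [0.4946 0.2403 0.221 ] F [ 0.04 -0.4  -0.64] gap 0.0116
shift u [ 3.29  3.06 -4.2 ] rot u [-7.766 -0.77  17.591] 19.24 j [ 0.16 -0.24 -0.4   1.07  0.06  2.96]
in platen frame mm x,y,z: [-15.38 -87.78 225.22] Fplaten [-0.2  -0.39 -0.62]
```

Call:
{"op": "servo_tool", "data": {
  "increments": [
    {"claw": 1,"x": 0.16,"y": 0.15,"z": -0.1,"ax": -0.39,"ay": -0.04,"az": 0.88},
    {"claw": 1,"x": 0.16,"y": 0.15,"z": -0.1,"ax": -0.39,"ay": -0.04,"az": 0.88},
    {"claw": 1,"x": 0.16,"y": 0.15,"z": -0.1,"ax": -0.39,"ay": -0.04,"az": 0.88},
    {"claw": 1,"x": 0.16,"y": 0.15,"z": -0.1,"ax": -0.39,"ay": -0.04,"az": 0.88},
    {"claw": 1,"x": 0.16,"y": 0.15,"z": -0.1,"ax": -0.39,"ay": -0.04,"az": 0.88}
  ]
}}

```text
clock: 9.15
tcp_pos: [0.4326, 0.183, 0.3131]
orientation: [0.053, 0.865, 0.479, 0.141]
wrist_force: [0.2, 0.3, -0.4]
finger_gap: 0.0112
```

Call:
{"op": "servo_tool", "data": {
  "increments": [
    {"claw": 1,"x": 0.16,"y": 0.15,"z": -0.1,"ax": -0.39,"ay": -0.04,"az": 0.88},
    {"claw": 1,"x": 0.16,"y": 0.15,"z": -0.1,"ax": -0.39,"ay": -0.04,"az": 0.88},
    {"claw": 1,"x": 0.16,"y": 0.15,"z": -0.1,"ax": -0.39,"ay": -0.04,"az": 0.88},
    {"claw": 1,"x": 0.16,"y": 0.15,"z": -0.1,"ax": -0.39,"ay": -0.04,"az": 0.88},
    {"claw": 1,"x": 0.16,"y": 0.15,"z": -0.1,"ax": -0.39,"ay": -0.04,"az": 0.88}
  ]
}}

```text
clock: 9.65
tcp_pos: [0.4526, 0.2019, 0.3004]
orientation: [0.129, 0.663, 0.731, 0.097]
wrist_force: [0.2, -0.3, -1.1]
finger_gap: 0.0114
```

```bash
python3 -c "
from tgt import *
delta(.1)"
```

```text
t 9.65 tcp [0.4526 0.2019 0.3004] tgt [0.4946 0.2403 0.221 ] F [ 0.15 -0.26 -1.15] gap 0.0114
shift u [ 1.68  1.54 -3.18] rot u [-3.868 -0.383  8.742] 9.57 j [ 0.33 -0.08 -0.33  1.02 -0.13  1.79]
in platen frame mm x,y,z: [  3.7  -44.19 187.06] Fplaten [-0.35 -0.24 -1.11]
```

Call:
{"op": "servo_tool", "data": {
  "increments": [
    {"claw": 1,"x": 0.16,"y": 0.15,"z": -0.2,"ax": -0.39,"ay": -0.04,"az": 0.88},
    {"claw": 1,"x": 0.16,"y": 0.15,"z": -0.2,"ax": -0.39,"ay": -0.04,"az": 0.88},
    {"claw": 1,"x": 0.17,"y": 0.15,"z": -0.2,"ax": -0.39,"ay": -0.04,"az": 0.88},
    {"claw": 1,"x": 0.17,"y": 0.15,"z": -0.2,"ax": -0.39,"ay": -0.04,"az": 0.88},
    {"claw": 1,"x": 0.17,"y": 0.16,"z": -0.2,"ax": -0.39,"ay": -0.04,"az": 0.88}
  ]
}}

```text
clock: 10.15
tcp_pos: [0.4733, 0.221, 0.2752]
orientation: [0.191, 0.387, 0.901, 0.043]
wrist_force: [-0.2, -0.0, -1.1]
finger_gap: 0.0107
```

Call:
{"op": "servo_tool", "data": {
  "increments": [
    {"claw": 1,"x": 0.17,"y": 0.16,"z": -0.4,"ax": -0.39,"ay": -0.04,"az": 0.88},
    {"claw": 1,"x": 0.17,"y": 0.16,"z": -0.4,"ax": -0.39,"ay": -0.04,"az": 0.88},
    {"claw": 1,"x": 0.17,"y": 0.16,"z": -0.4,"ax": -0.38,"ay": -0.04,"az": 0.87},
    {"claw": 1,"x": 0.17,"y": 0.15,"z": -0.4,"ax": -0.38,"ay": -0.03,"az": 0.87},
    {"claw": 1,"x": 0.17,"y": 0.15,"z": -0.4,"ax": -0.38,"ay": -0.03,"az": 0.84}
  ]
}}

```text
clock: 10.65
tcp_pos: [0.4945, 0.2405, 0.2249]
orientation: [0.229, 0.072, 0.971, -0.016]
wrist_force: [0.3, -0.1, 0.7]
finger_gap: 0.0112
```

Call:
{"op": "servo_tool", "data": {
  "increments": [
    {"claw": 1,"x": 0,"y": 0,"z": 0,"ax": 0,"ay": 0,"az": 0},
    {"claw": 1,"x": 0,"y": 0,"z": 0,"ax": 0,"ay": 0,"az": 0},
    {"claw": 1,"x": 0,"y": 0,"z": 0,"ax": 0,"ay": 0,"az": 0}
  ]
}}

```text
clock: 10.95
tcp_pos: [0.4943, 0.2401, 0.2264]
orientation: [0.23, 0.076, 0.97, -0.015]
wrist_force: [0.0, -0.2, 0.3]
finger_gap: 0.011
```

```bash
python3 -c "
from tgt import *
import pickle
delta(.1)
pickle.dump(env.calibration('wrist'),open('w9.pkl','wb'))
cv2.imwrite('pics/w9.png',env.read_camera('wrist')[:,:,::-1])
cv2.imwrite('pics/s9.png',env.read_camera('scene')[:,:,::-1])
im=cv2.imread('pics/s9.png');cv2.imwrite('pics/s9c.png',cv2.resize(im[180:360,300:500],None,fx=3.3,fy=3.3,interpolation=cv2.INTER_CUBIC))
"
```

```text
t 10.95 tcp [0.4943 0.2401 0.2264] tgt [0.4946 0.2403 0.221 ] F [ 0.01 -0.21  0.28] gap 0.011
shift u [ 0.01  0.01 -0.22] rot u [-0.04  -0.006  0.046] 0.06 j [ 0.43  0.   -0.49  0.69 -0.25  0.54]
in platen frame mm x,y,z: [  2.29  -0.24 104.94] Fplaten [ 0.16 -0.21  0.23]
```

View pics/w9.png

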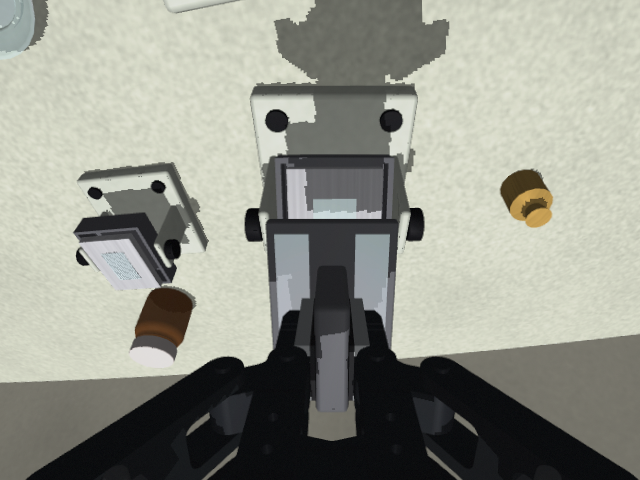

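View pics/s9c.png

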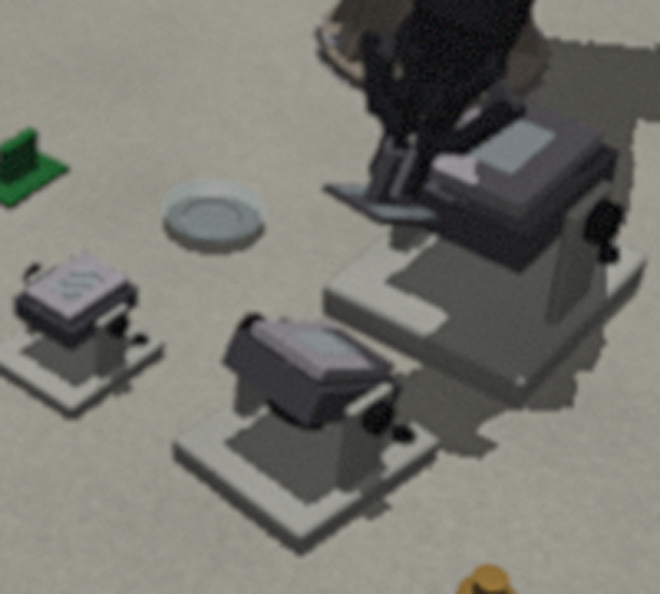

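Run:
```python
from fit import *
c9=pickle.load(open("w9.pkl","rb"))
im=cv2.imread("pics/w9.png");x0,y0,x1,y1=235,75,435,225
big=cv2.resize(im[y0:y1,x0:x1],None,fx=4,fy=4,interpolation=cv2.INTER_CUBIC)
for P,col in zip(model([.5633,.2301,-.148,.466]),((0,0,255),(0,255,0),(255,0,0))):
    q=((proj("w",P,c9)-[x0,y0]+.5)*4).astype(int);cv2.polylines(big,[q],len(q)==4,col,1)
cv2.imwrite("pics/w9c.png",big)
```

```text
(no output)
```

View pics/w9c.png

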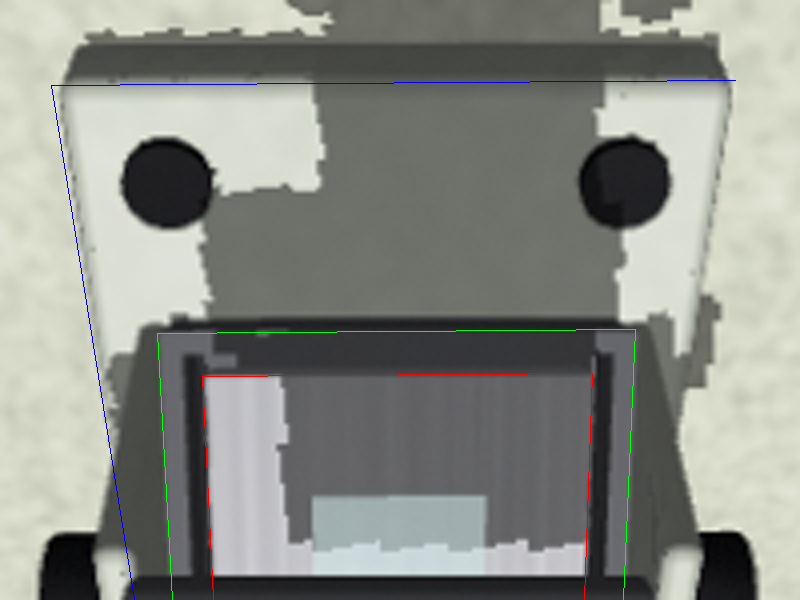

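The projected model overlays the platen and rim to about a pixel, so pose and tilt (0.466 rad) are confirmed. Now approaching along the platen normal.

```bash
python3 -c "
from tgt import *
delta(.015)"
```

```text
t 11.05 tcp [0.4943 0.2401 0.2266] tgt [0.5323 0.2347 0.145 ] F [-0.41 -0.07 -1.  ] gap 0.0108
shift u [ 1.52 -0.22 -3.26] rot u [-0.039 -0.002  0.04 ] 0.06 j [ 0.43  0.   -0.49  0.69 -0.25  0.54]
in platen frame mm x,y,z: [  2.35  -0.28 105.14] Fplaten [-0.8  -0.13 -0.72]
```

Call:
{"op": "servo_tool", "data": {
  "increments": [
    {"claw": 1,"x": 0.32,"y": -0.05,"z": -0.8,"ax": -0.04,"ay": 0,"az": 0.04},
    {"claw": 1,"x": 0.4,"y": -0.05,"z": -0.82,"ax": 0,"ay": 0,"az": 0},
    {"claw": 1,"x": 0.4,"y": -0.06,"z": -0.82,"ax": 0,"ay": 0,"az": 0},
    {"claw": 1,"x": 0.4,"y": -0.06,"z": -0.82,"ax": 0,"ay": 0,"az": 0},
    {"claw": 1,"x": 0,"y": 0,"z": 0,"ax": 0,"ay": 0,"az": 0}
  ]
}}

```text
clock: 11.55
tcp_pos: [0.531, 0.2335, 0.1418]
orientation: [0.228, 0.072, 0.971, -0.018]
wrist_force: [-1.4, -0.3, -1.3]
finger_gap: 0.0113
```

Call:
{"op": "servo_tool", "data": {
  "increments": [
    {"claw": 1,"x": 0,"y": 0,"z": 0,"ax": 0,"ay": 0,"az": 0},
    {"claw": 1,"x": 0,"y": 0,"z": 0,"ax": 0,"ay": 0,"az": 0}
  ]
}}

```text
clock: 11.75
tcp_pos: [0.5323, 0.2348, 0.1459]
orientation: [0.231, 0.071, 0.97, -0.017]
wrist_force: [0.4, -0.1, 0.0]
finger_gap: 0.0111
```

```bash
python3 -c "
from tgt import *
import pickle
delta(0)
cv2.imwrite('pics/w10.png',env.read_camera('wrist')[:,:,::-1])
cv2.imwrite('pics/s10.png',env.read_camera('scene')[:,:,::-1])
im=cv2.imread('pics/s10.png');cv2.imwrite('pics/s10c.png',cv2.resize(im[230:350,330:450],None,fx=5,fy=5,interpolation=cv2.INTER_CUBIC))
"
```

```text
t 11.75 tcp [0.5323 0.2348 0.1459] tgt [0.539  0.2337 0.1316] F [ 0.39 -0.1   0.  ] gap 0.0111
shift u [ 0.27 -0.04 -0.57] rot u [ 0.001  0.005 -0.008] 0.01 j [ 0.39  0.13 -0.57  0.47 -0.23  0.49]
in platen frame mm x,y,z: [ 0.31  0.11 15.76] Fplaten [ 0.36 -0.04 -0.18]
```

View pics/w10.png

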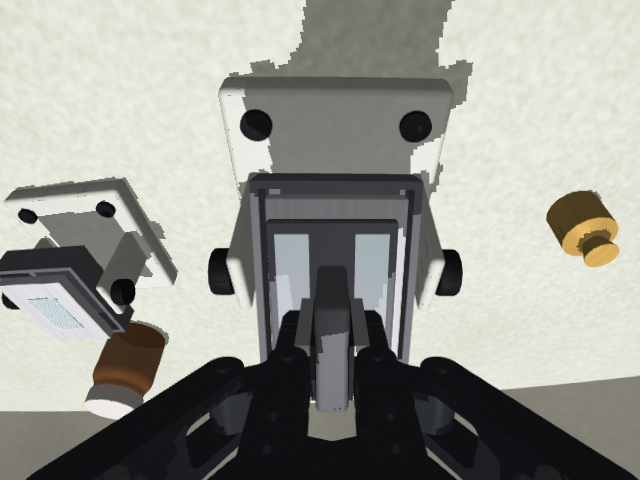

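View pics/s10c.png

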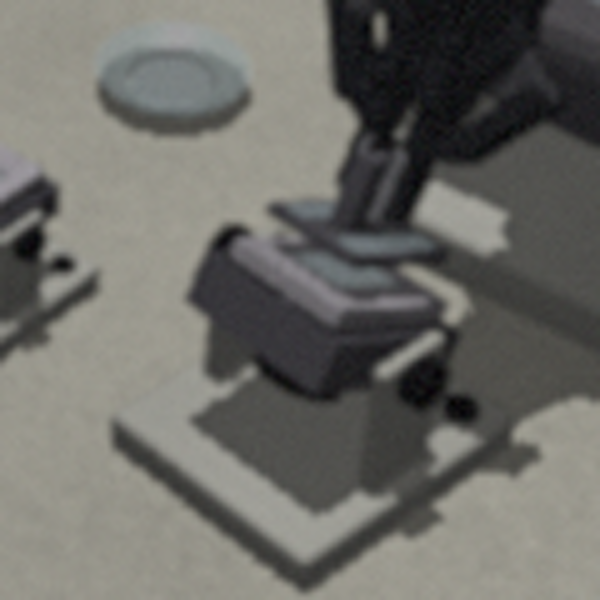

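The slide is centred and parallel over the platen, about 15 mm off. Now moving in slowly while watching the force.

Call:
{"op": "servo_tool", "data": {
  "increments": [
    {"claw": 1,"x": 0.09,"y": -0.015,"z": -0.18,"ax": 0,"ay": 0,"az": 0},
    {"claw": 1,"x": 0.09,"y": -0.015,"z": -0.18,"ax": 0,"ay": 0,"az": 0},
    {"claw": 1,"x": 0.036,"y": -0.005,"z": -0.071,"ax": 0,"ay": 0,"az": 0},
    {"claw": 1,"x": 0,"y": 0,"z": 0,"ax": 0,"ay": 0,"az": 0},
    {"claw": 1,"x": 0,"y": 0,"z": 0,"ax": 0,"ay": 0,"az": 0}
  ]
}}

```text
clock: 12.35
tcp_pos: [0.5371, 0.2335, 0.1333]
orientation: [0.23, 0.071, 0.971, -0.018]
wrist_force: [0.1, 0.5, -1.1]
finger_gap: 0.0112
```

```bash
python3 -c "
from tgt import *
delta(0)"
```

```text
t 12.35 tcp [0.5371 0.2335 0.1333] tgt [0.539  0.2337 0.1316] F [ 0.15  0.54 -1.06] gap 0.0112
shift u [ 0.07  0.01 -0.07] rot u [ 0.009 -0.011 -0.008] 0.02 j [ 0.38  0.15 -0.58  0.44 -0.23  0.48]
in platen frame mm x,y,z: [-0.87 -0.46  2.32] Fplaten [-0.42  0.56 -0.97]
```

Call:
{"op": "servo_tool", "data": {
  "increments": [
    {"claw": 1,"x": 0.036,"y": -0.005,"z": -0.071,"ax": 0,"ay": 0,"az": 0},
    {"claw": 1,"x": 0,"y": 0,"z": 0,"ax": 0,"ay": 0,"az": 0},
    {"claw": 1,"x": 0,"y": 0,"z": 0,"ax": 0,"ay": 0,"az": 0}
  ]
}}

```text
clock: 12.65
tcp_pos: [0.5381, 0.2335, 0.1318]
orientation: [0.23, 0.071, 0.97, -0.017]
wrist_force: [-0.0, 0.0, -0.6]
finger_gap: 0.0112
```

```bash
python3 -c "
from tgt import *
delta(0)"
```

```text
t 12.65 tcp [0.5381 0.2335 0.1318] tgt [0.539  0.2337 0.1316] F [-0.05  0.01 -0.57] gap 0.0112
shift u [ 0.03  0.01 -0.01] rot u [ 0.007 -0.008 -0.008] 0.01 j [ 0.38  0.15 -0.58  0.43 -0.23  0.48]
in platen frame mm x,y,z: [-0.67 -0.39  0.5 ] Fplaten [-0.3   0.   -0.49]
```

Call:
{"op": "servo_tool", "data": {
  "increments": [
    {"claw": 1,"x": 0.036,"y": -0.005,"z": -0.071,"ax": 0,"ay": 0,"az": 0},
    {"claw": 1,"x": 0,"y": 0,"z": 0,"ax": 0,"ay": 0,"az": 0},
    {"claw": 1,"x": 0,"y": 0,"z": 0,"ax": 0,"ay": 0,"az": 0}
  ]
}}

```text
clock: 12.95
tcp_pos: [0.5391, 0.2335, 0.1302]
orientation: [0.23, 0.071, 0.97, -0.017]
wrist_force: [-1.4, 1.2, 1.1]
finger_gap: 0.011
```

```bash
python3 -c "
from tgt import *
delta(0)
print(env.get_state()['ft_torque'])"
```

```text
t 12.95 tcp [0.5391 0.2335 0.1302] tgt [0.539  0.2337 0.1316] F [-1.36  1.25  1.15] gap 0.011
shift u [-0.    0.01  0.06] rot u [ 0.007 -0.006 -0.01 ] 0.01 j [ 0.38  0.16 -0.58  0.43 -0.23  0.48]
in platen frame mm x,y,z: [-0.57 -0.26 -1.36] Fplaten [-0.85  1.03  1.72]
[ 0.11244907  0.45297138 -0.01458541]
```

Call:
{"op": "servo_tool", "data": {
  "increments": [
    {"claw": 1,"x": 0.036,"y": -0.005,"z": -0.071,"ax": 0,"ay": 0,"az": 0},
    {"claw": 1,"x": 0,"y": 0,"z": 0,"ax": 0,"ay": 0,"az": 0},
    {"claw": 1,"x": 0,"y": 0,"z": 0,"ax": 0,"ay": 0,"az": 0}
  ]
}}

```text
clock: 13.25
tcp_pos: [0.54, 0.2333, 0.1284]
orientation: [0.23, 0.071, 0.97, -0.017]
wrist_force: [-2.4, 0.5, 1.8]
finger_gap: 0.0109
```

```bash
python3 -c "
from tgt import *
delta(0)
print(env.get_state()['ft_torque'])"
```

```text
t 13.25 tcp [0.54   0.2333 0.1284] tgt [0.539  0.2337 0.1316] F [-2.42  0.46  1.77] gap 0.0109
shift u [-0.04  0.02  0.13] rot u [ 0.007 -0.006 -0.009] 0.01 j [ 0.38  0.16 -0.58  0.42 -0.23  0.48]
in platen frame mm x,y,z: [-0.53 -0.28 -3.4 ] Fplaten [-1.4   0.1   2.69]
[ 0.02296402  0.40750833 -0.06767925]
```

Call:
{"op": "servo_tool", "data": {
  "increments": [
    {"claw": 1,"x": 0.027,"y": -0.005,"z": -0.053,"ax": 0,"ay": 0,"az": 0},
    {"claw": 1,"x": 0,"y": 0,"z": 0,"ax": 0,"ay": 0,"az": 0},
    {"claw": 1,"x": 0,"y": 0,"z": 0,"ax": 0,"ay": 0,"az": 0}
  ]
}}

```text
clock: 13.55
tcp_pos: [0.5407, 0.2332, 0.127]
orientation: [0.23, 0.071, 0.97, -0.017]
wrist_force: [-1.7, 0.2, 3.5]
finger_gap: 0.0114
```

```bash
python3 -c "
from tgt import *
import pickle
for i in range(6):
    s=env.get_state();print((s['wrist_force']@zh).round(2),end=' ')
    im=env.read_camera(['wrist','scene'][i%2])[:,:,::-1]
    cv2.imwrite('pics/%d_11.png'%(i%2),im)
delta(0)
print(env.get_state()['ft_torque'])
im=cv2.imread('pics/1_11.png');cv2.imwrite('pics/s11c.png',cv2.resize(im[250:320,350:440],None,fx=8,fy=8,interpolation=cv2.INTER_CUBIC))
"
```

```text
3.88 3.34 4.46 3.78 4.63 3.65 t 13.85 tcp [0.5407 0.2332 0.127 ] tgt [0.539  0.2337 0.1316] F [-2.66  1.33  2.43] gap 0.011
shift u [-0.07  0.02  0.18] rot u [ 0.006 -0.006 -0.009] 0.01 j [ 0.38  0.16 -0.58  0.42 -0.23  0.48]
in platen frame mm x,y,z: [-0.5  -0.28 -4.89] Fplaten [-1.44  0.92  3.44]
[0.06083314 0.41696112 0.0283685 ]
```

View pics/0_11.png

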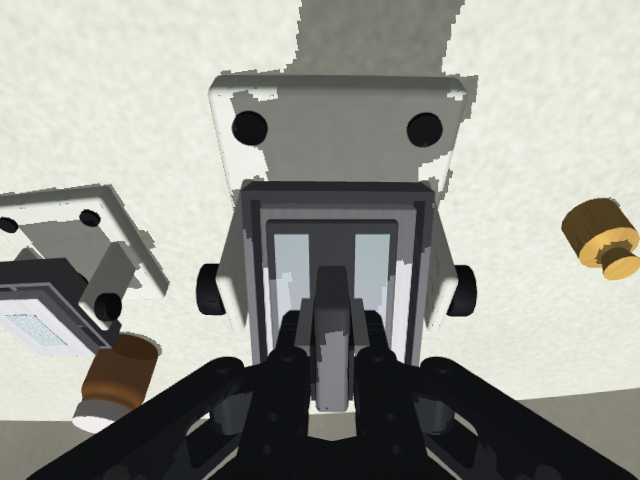

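View pics/s11c.png

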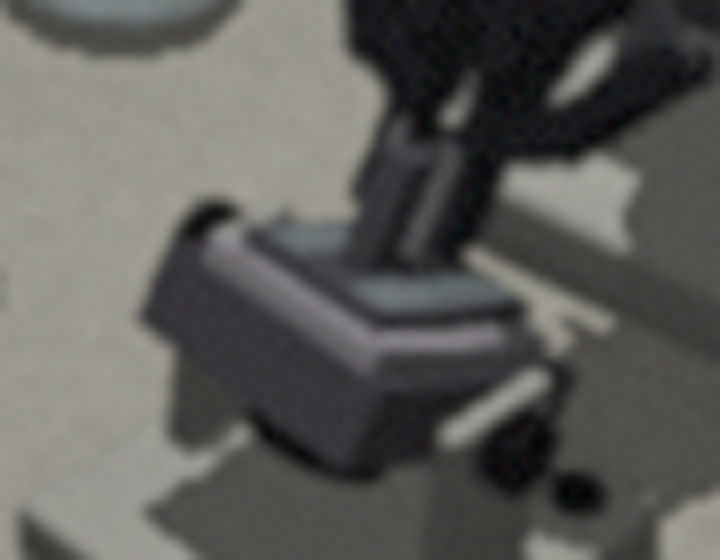

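```bash
python3 -c "
from tgt import *
F=[];T=[]
for i in range(12):
    s=env.get_state();F.append(s['wrist_force']);T.append(s['ft_torque']);im=env.read_camera('wrist')
M=np.c_[xh,yh,zh]
print((np.mean(F,0)@M).round(2),(np.mean(T,0)@M).round(3),(np.std(T,0)).round(3))
delta(0)
cv2.imwrite('pics/w12.png',im[:,:,::-1])
a=cv2.imread('pics/w5.png',0);b=cv2.imread('pics/w10.png',0);d=im[:,:,::-1].copy();d=cv2.cvtColor(d,cv2.COLOR_BGR2GRAY)
for n,q in (('w10',b),('now',d)):
  for (x,y,w,h) in ((285,228,100,12),(270,225,20,30),(375,225,20,30),(318,262,30,20)):
    t=cv2.Laplacian(a,cv2.CV_32F,ksize=3)
    row=[]
    # edge profile: vertical gradient peak subpixel along columns, tolerant to shading
  for cols in ((280,300),(365,385)):
    g=np.abs(np.diff(q[229:241,cols[0]:cols[1]].astype(float).mean(1)));print(n,cols,'stripe top row',229.5+(g*np.arange(len(g))).sum()/g.sum())
"
python3 -c "
import cv2
i=cv2.imread('pics/w12.png')[150:300,220:445];a=cv2.imread('pics/w10.png')[150:300,220:445]
import numpy as np
cv2.imwrite('pics/cmp.png',cv2.resize(np.vstack([a,i]),None,fx=2,fy=2,interpolation=cv2.INTER_CUBIC))"
```

```text
[-0.59  0.53  3.74] [0.043 0.372 0.029] [0.024 0.029 0.03 ]
t 14.45 tcp [0.5407 0.2332 0.127 ] tgt [0.539  0.2337 0.1316] F [-2.82  0.66  2.68] gap 0.0111
shift u [-0.07  0.02  0.19] rot u [ 0.006 -0.007 -0.009] 0.01 j [ 0.38  0.16 -0.58  0.42 -0.23  0.48]
in platen frame mm x,y,z: [-0.54 -0.29 -4.95] Fplaten [-1.37  0.23  3.69]
w10 (280, 300) stripe top row 233.7848432055749
w10 (365, 385) stripe top row 233.78603302097278
now (280, 300) stripe top row 233.76784959864807
now (365, 385) stripe top row 233.7888986013986
```

View pics/cmp.png

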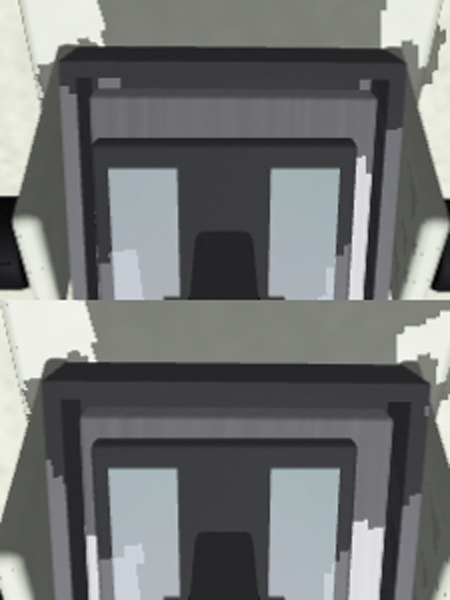

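Steady moment of 0.37 N m about the platen's y axis. I'll check whether that's a free-air bias by backing off a moment and averaging.

Call:
{"op": "servo_tool", "data": {
  "increments": [
    {"claw": 1,"x": -0.089,"y": 0.013,"z": 0.179,"ax": 0,"ay": 0,"az": 0},
    {"claw": 1,"x": -0.089,"y": 0.013,"z": 0.179,"ax": 0,"ay": 0,"az": 0},
    {"claw": 1,"x": 0,"y": 0,"z": 0,"ax": 0,"ay": 0,"az": 0},
    {"claw": 1,"x": 0,"y": 0,"z": 0,"ax": 0,"ay": 0,"az": 0}
  ]
}}

```text
clock: 14.85
tcp_pos: [0.5359, 0.2336, 0.1357]
orientation: [0.23, 0.071, 0.971, -0.018]
wrist_force: [0.7, -0.6, -0.5]
finger_gap: 0.0112
```

```bash
cat > avg.py <<'E'
from tgt import *
def avg(n=10):
    F=[];T=[]
    for i in range(n):
        s=env.get_state();F.append(s['wrist_force']);T.append(s['ft_torque']);im=env.read_camera('wrist')
    M=np.c_[xh,yh,zh]
    print("F",(np.mean(F,0)@M).round(2),"T",(np.mean(T,0)@M).round(3),"se",(np.std(F,0)/n**.5).round(2))
    return im
if __name__=="__main__":
    avg();delta(0)
E
python3 avg.py
```

```text
F [-0.36  0.12 -0.35] T [-0.007  0.461 -0.01 ] se [0.16 0.17 0.18]
t 15.35 tcp [0.5361 0.2338 0.1358] tgt [0.539  0.2337 0.1316] F [-0.56  0.35 -0.56] gap 0.0115
shift u [ 0.11 -0.   -0.17] rot u [ 0.007 -0.008 -0.009] 0.01 j [ 0.38  0.15 -0.57  0.44 -0.23  0.48]
in platen frame mm x,y,z: [-0.66 -0.38  4.97] Fplaten [-0.8   0.26 -0.23]
```

Free-air bias is 0.46, so pressing changes it by only -0.09 N m, meaning the contact sits slightly toward the upslope end. The all-feature wrist fit gave a slightly larger tilt (0.48). I'll tip by 0.015 rad and press again.

Call:
{"op": "servo_tool", "data": {
  "increments": [
    {"claw": 1,"x": 0,"y": 0,"z": 0,"ax": -0.016,"ay": -0.106,"az": 0},
    {"claw": 1,"x": 0.089,"y": -0.013,"z": -0.179,"ax": 0,"ay": 0,"az": 0},
    {"claw": 1,"x": 0.089,"y": -0.013,"z": -0.179,"ax": 0,"ay": 0,"az": 0},
    {"claw": 1,"x": 0,"y": 0,"z": 0,"ax": 0,"ay": 0,"az": 0},
    {"claw": 1,"x": 0,"y": 0,"z": 0,"ax": 0,"ay": 0,"az": 0}
  ]
}}

```text
clock: 15.85
tcp_pos: [0.5406, 0.2332, 0.1269]
orientation: [0.237, 0.071, 0.969, -0.018]
wrist_force: [-1.7, 1.5, 2.1]
finger_gap: 0.0112
```

```bash
python3 avg.py
```

```text
F [-0.96  0.51  3.35] T [0.022 0.604 0.011] se [0.13 0.15 0.11]
t 16.35 tcp [0.5405 0.2332 0.1269] tgt [0.539  0.2337 0.1316] F [-3.17  1.03  2.73] gap 0.0112
shift u [-0.06  0.02  0.19] rot u [ 0.022  0.098 -0.01 ] 0.1 j [ 0.38  0.16 -0.59  0.4  -0.24  0.48]
in platen frame mm x,y,z: [-0.67 -0.29 -4.92] Fplaten [-1.71  0.55  3.92]
```

The moment changed sign (+0.14), so the flush tilt is between the two, about 0.473. I'll back off, correct by half and press again.

Call:
{"op": "servo_tool", "data": {
  "increments": [
    {"claw": 1,"x": -0.089,"y": 0.013,"z": 0.179,"ax": 0,"ay": 0,"az": 0},
    {"claw": 1,"x": 0,"y": 0,"z": 0,"ax": 0.008,"ay": 0.06,"az": 0},
    {"claw": 1,"x": 0,"y": 0,"z": 0,"ax": 0,"ay": 0,"az": 0},
    {"claw": 1,"x": 0.089,"y": -0.013,"z": -0.179,"ax": 0,"ay": 0,"az": 0},
    {"claw": 1,"x": 0,"y": 0,"z": 0,"ax": 0,"ay": 0,"az": 0}
  ]
}}

```text
clock: 16.85
tcp_pos: [0.5411, 0.233, 0.1268]
orientation: [0.233, 0.071, 0.97, -0.018]
wrist_force: [-1.2, 0.0, 3.9]
finger_gap: 0.0115
```

Call:
{"op": "servo_tool", "data": {
  "increments": [
    {"claw": 1,"x": 0,"y": 0,"z": 0,"ax": 0,"ay": 0,"az": 0},
    {"claw": 1,"x": 0,"y": 0,"z": 0,"ax": 0,"ay": 0,"az": 0},
    {"claw": 1,"x": 0,"y": 0,"z": 0,"ax": 0,"ay": 0,"az": 0}
  ]
}}

```text
clock: 17.15
tcp_pos: [0.5409, 0.233, 0.1272]
orientation: [0.233, 0.071, 0.97, -0.018]
wrist_force: [-1.3, -1.0, 3.3]
finger_gap: 0.0111
```

```bash
python3 -c "
from avg import *
im=avg();delta(0)
cv2.imwrite('pics/w13.png',im[:,:,::-1])
s=env.read_camera('scene')[:,:,::-1]
cv2.imwrite('pics/s13.png',cv2.resize(s[200:380,200:480],None,fx=2.8,fy=2.8,interpolation=cv2.INTER_CUBIC))
d=cv2.cvtColor(im,cv2.COLOR_RGB2GRAY)
for c in((280,300),(365,385)):
    g=np.abs(np.diff(d[229:241,c[0]:c[1]].astype(float).mean(1)));print('stripe',229.5+(g*np.arange(len(g))).sum()/g.sum())
"
```

```text
F [ 0.89 -1.15  3.59] T [-0.288  0.004  0.009] se [0.17 0.13 0.09]
t 17.65 tcp [0.5409 0.233  0.1271] tgt [0.539  0.2337 0.1316] F [-0.28 -1.32  3.87] gap 0.0114
shift u [-0.07  0.03  0.18] rot u [ 0.016  0.043 -0.007] 0.05 j [ 0.38  0.16 -0.59  0.41 -0.23  0.48]
in platen frame mm x,y,z: [-0.29 -0.41 -4.89] Fplaten [ 1.67 -1.35  3.5 ]
stripe 233.98787749893663
stripe 233.9683655536028
```

View pics/w13.png

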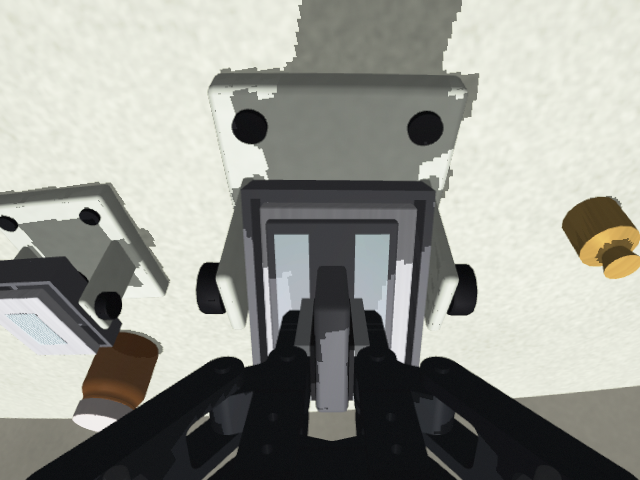

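View pics/s13.png

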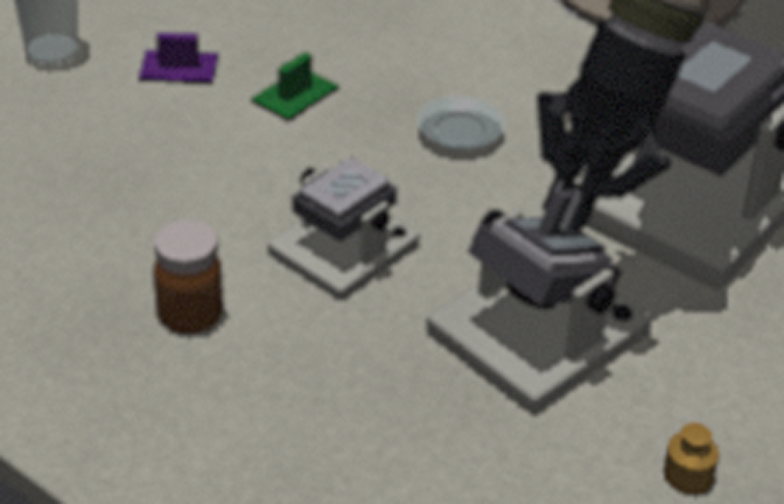

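Lateral friction from an incomplete back-off is muddying this reading. Resolving all three readings with the lever arm, the contact was centred at tilt about 0.481, which matches the wrist fit. I'll back off fully, set that tilt and press straight in.

Call:
{"op": "servo_tool", "data": {
  "increments": [
    {"claw": 1,"x": -0.089,"y": 0.013,"z": 0.179,"ax": 0,"ay": 0,"az": 0},
    {"claw": 1,"x": -0.089,"y": 0.013,"z": 0.179,"ax": -0.01,"ay": -0.068,"az": 0},
    {"claw": 1,"x": 0,"y": 0,"z": 0,"ax": 0,"ay": 0,"az": 0},
    {"claw": 1,"x": 0,"y": 0,"z": 0,"ax": 0,"ay": 0,"az": 0},
    {"claw": 1,"x": 0,"y": 0,"z": 0,"ax": 0,"ay": 0,"az": 0}
  ]
}}

```text
clock: 18.2
tcp_pos: [0.5357, 0.2338, 0.1354]
orientation: [0.237, 0.071, 0.969, -0.018]
wrist_force: [0.0, -0.4, -0.6]
finger_gap: 0.0112
```

```bash
python3 avg.py
```

```text
F [-0.18 -0.14 -0.44] T [ 0.004  0.473 -0.006] se [0.09 0.14 0.15]
t 18.7 tcp [0.5362 0.2338 0.1358] tgt [0.539  0.2337 0.1316] F [-0.14  0.15 -0.16] gap 0.0113
shift u [ 0.11 -0.   -0.17] rot u [ 0.025  0.106 -0.008] 0.11 j [ 0.39  0.14 -0.59  0.42 -0.24  0.48]
in platen frame mm x,y,z: [-0.62 -0.39  5.01] Fplaten [-0.22  0.13 -0.07]
```

Call:
{"op": "servo_tool", "data": {
  "increments": [
    {"claw": 1,"x": 0.045,"y": -0.007,"z": -0.09,"ax": 0,"ay": 0,"az": 0},
    {"claw": 1,"x": 0.045,"y": -0.007,"z": -0.09,"ax": 0,"ay": 0,"az": 0},
    {"claw": 1,"x": 0.045,"y": -0.007,"z": -0.09,"ax": 0,"ay": 0,"az": 0},
    {"claw": 1,"x": 0.045,"y": -0.007,"z": -0.09,"ax": 0,"ay": 0,"az": 0},
    {"claw": 1,"x": 0,"y": 0,"z": 0,"ax": 0,"ay": 0,"az": 0}
  ]
}}

```text
clock: 19.2
tcp_pos: [0.5408, 0.2331, 0.1268]
orientation: [0.238, 0.071, 0.969, -0.018]
wrist_force: [-2.3, 0.2, 1.5]
finger_gap: 0.0109
```

Call:
{"op": "servo_tool", "data": {
  "increments": [
    {"claw": 1,"x": 0,"y": 0,"z": 0,"ax": 0,"ay": 0,"az": 0},
    {"claw": 1,"x": 0,"y": 0,"z": 0,"ax": 0,"ay": 0,"az": 0}
  ]
}}

```text
clock: 19.4
tcp_pos: [0.5407, 0.2331, 0.1271]
orientation: [0.238, 0.071, 0.969, -0.018]
wrist_force: [-2.5, -0.2, 2.3]
finger_gap: 0.0111
```

```bash
python3 avg.py
```

```text
F [-0.47 -0.25  3.47] T [-0.092  0.506  0.008] se [0.14 0.11 0.14]
t 19.9 tcp [0.5407 0.2331 0.127 ] tgt [0.539  0.2337 0.1316] F [-0.96  0.95  2.49] gap 0.0114
shift u [-0.07  0.02  0.19] rot u [ 0.025  0.108 -0.009] 0.11 j [ 0.38  0.16 -0.59  0.4  -0.24  0.48]
in platen frame mm x,y,z: [-0.49 -0.35 -4.98] Fplaten [0.15 0.8  2.71]
```

The centre of pressure is now well inside the face (about 10 mm in x, -18 mm in y), so contact is flush. Net force is about 3.9 N at 5 mm travel and the pose is steady. One last scene check before handing in.

```bash
python3 -c "
from avg import *
b=env.read_camera('scene')[:,:,::-1]; a=cv2.imread('pics/scene0.png')
d=cv2.absdiff(a,b).max(2)
for n,P in dict(beaker=[.537,-.418,.05],jar=[.745,-.018,.04],dish=[.375,.008,.01],weight=[.61,.41,.025]).items():
    u,v=proj('scene',P)[0].astype(int); print(n,u,v,d[v-15:v+15,u-15:u+15].mean().round(1))
cv2.imwrite('pics/s14.png',cv2.resize(b[250:320,350:440],None,fx=8,fy=8,interpolation=cv2.INTER_CUBIC))
"
```

```text
beaker 218 202 2.6
jar 264 299 3.4
dish 364 244 3.4
weight 448 358 2.9
```

View pics/s14.png

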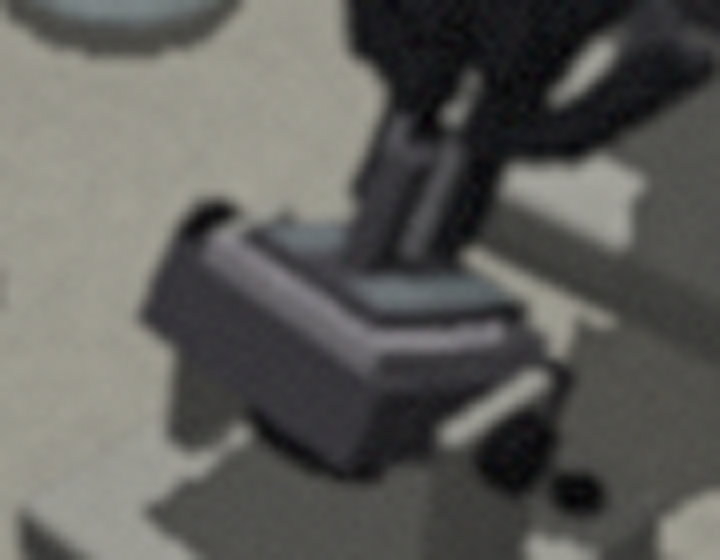

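The slide lies flush and centred on the platen with its edges parallel, and the bystanders' image patches are unchanged apart from noise.

```bash
python3 -c "
from workcell import env
print(env.hand_in()); print(env.get_state()['clock'])"
```

```text
the job is handed in; nothing more can be done
None
the job is handed in; nothing more can be done
```

I picked up the grey slide by its fin and pressed it onto the platen of the middle-sized viewer. I handed in at about 20 s, still gripping and pushing; no verdict was given.

**Grasp:** Joint 6 reached its limit at the first yaw, so I placed the slide turned half round, which is equivalent for this slide.

**Last checks:**
- **Push:** the platen is in about 5 mm by TCP position. Net force is about 3.9 N along the slope normal, which fits halfway.
- **Position:** the TCP is within about 0.5 mm of my computed target in x and y. The images show the slide's edges parallel to the platen's.
- **Grip:** the finger gap is steady at 11 mm.
- **Bystanders:** their patches in the scene image are unchanged apart from noise.

**Disagreements:**
- **Tilt:** the camera fits ranged from 0.466 to 0.486 rad. Pressing at about 0.466 and 0.473 put the contact near the upslope edge, so I settled on about 0.481.
- **Off-centre contact:** the estimated centre of pressure is still off-centre, about 10 mm in x and -18 mm in y. It is inside the face, but it rests on noisy force readings and an assumed sensor lever arm.
- **Interrupted press:** one press with an incomplete back-off left side friction of about 1 N. I redid it after backing off fully.

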